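Weigh down two rubber moulds on the cooling plate

TASK

Set two moulds to cool flat under weights on the ribbed aluminium cooling plate, not the cork board: lay the larger orange mould in the middle of the plate, long side along the plate's long side, then the small green mould centred and square on it, then stand the empty blue weight carrier upright in the middle of the green mould. Then load the carrier's tube through its open top, first the brass weight, then the red one, and leave the finished stack standing by itself. Leave the loupe and the pliers where they are.

Things in the scene. Friction and masses are not known exactly. Their poses are not given: they have to be found in the camera images.
- cooling_plate: Silver aluminium cooling plate with ribs along its top, 100 x 120 x 12 mm (x, y, z), fixed to the worktop; in each start it may stand to the left or the right. Origin at the centre of its underside, its top is at z = +12 mm; y is its long side (the ribs run along y). The stack is built on it.
- cork_board: Board of pale wood with a brown cork top, 100 x 120 x 12 mm, fixed; the other board beside the cooling plate. Nothing goes on it. Origin at the centre of its underside, y is its long side.
- orange_mould: Orange rubber mould, a loose, hard block with rounded edges, 48 x 63 x 24 mm (x, y, z), the largest of the loose things, about 0.09 kg. It lies flat on the worktop; origin at the centre of its underside, y is its long side. Grasp it across x (48 mm). Old fixed piles of orange, grey and green moulds also stand about the worktop: this one lies singly, in the clear.
- green_mould: Green rubber mould, a loose, hard block with rounded edges, 40 x 50 x 18 mm (x, y, z), about 0.07 kg, lying singly in the clear. Origin at the centre of its underside, y is its long side. Grasp it across x (40 mm).
- weight_carrier: Loose blue upright tube, open at the top, 50 mm outside diameter, 76 mm high, on a dark 54 mm round foot 6 mm thick; about 0.18 kg. Slippery white lining; bore 38 mm, its floor 6 mm above the underside; the mouth widens over its last 14 mm to 46 mm. Origin: centre of the underside, z up. Grasp across the tube. Holds two weights, one on the other, the upper ending 14 mm below the rim.
- brass_weight: Brass-coloured weight, a turned round puck 34 mm in diameter and 28 mm high, about 0.17 kg, standing upright with a grey dot on top; its lower edge is tapered (29 mm across at the underside, full width from 4 mm up). Origin at the centre of its underside. Goes into the carrier first: it may be let go with its foot in the mouth of the tube and slides down by itself, 2 mm clear all round.
- red_weight: Red weight, a round puck 34 mm in diameter and 28 mm high, about 0.12 kg, standing upright, with a small bright dot on top and the same tapered foot. Origin at the centre of its underside. Goes into the carrier second, on the brass one, let go in the mouth of the tube in the same way.
- flat_pliers: Flat-nosed pliers with black handles, 38 x 135 x 13 mm, lying loose at the front edge of the worktop. Origin at the centre of the underside, y along their length. To be left alone.
- loupe: Black loupe like a small cup, 34 mm in diameter, 30 mm high, standing loose near the middle, in front of a pile of old moulds. Origin at the centre of the underside. To be left alone.
There are look-alikes about, which are no part of the job. Of the things shaped like the red_weight, the red one is meant. Of the things shaped like the green_mould, the green one is meant.

How it is judged:
By the outcome, as a careful person would: the job done as asked, in the order asked, and still so for the second after the job is handed in, with the robot touching nothing.
It also fails if it takes over 136 s, if anything falls off the work surface, if the arm or the gripper's body presses on something with over 40 N, if the wrist force passes 120 N, or if a joint passes its speed limit or range.

ROBOT

A 6-joint arm with a two-finger parallel gripper is mounted at the origin on a cart in front of the work surface, level with it; the furniture and walls round the work are solid. World frame = base frame: x ahead of the robot, y to its left, z up, the work surface at z = 0. Lengths are in m, angles in rad, forces in N, time in s.
With the tool pointing down it reaches from about 0.35 to 0.775 m from the base axis. Payload 5.5 kg.
Tool frame: the origin (TCP) lies midway between the tips of the shut fingers; the grasp point (between the pads) lies 19 mm behind it; z points along the fingers, y is the direction in which the jaws open and shut (so a half turn about z gives the same grasp; the last joint's range is limited). The gripper opens to 85 mm and grips with 20 to 120 N. Pads are 22 mm wide; open, the fingers measure 114 mm over their backs; the gripper's body (76 mm by 85 mm) begins 54 mm behind the grasp point. The pads swing forward as they close: fully open they stand 13 mm farther back than shut.
Start: joints at [1.113, 0.313, 0.046, 1.304, 0, 1.431], TCP at [0.18, 0.546, 0.231] pointing down, gripper open.
Joint ranges: [-2.76, 2.76], [-0.86, 1.69], [-1.03, 1.26], [-2.2, 2.34], [-1.47, 1.5], [-3.14, 3.14]. Speed limits (rad/s): [2.57, 2.57, 3.14, 3.14, 3.14, 3.14].

INTERFACE

Orientations are given as [roll, pitch, yaw] about the fixed x, y, z axes, in that order (R = Rz(yaw) Ry(pitch) Rx(roll)).
In Python, from station import arm gives the robot as it stands.
- The arm moves only by the shell command python3 -m pendant 'ROWS' [OPENING] [FORCE]. ROWS is JSON, a list of rows, each a list of 2 entries, a list of its own where there are three numbers: the shift along the tool's x, y, z in cm, then the turn, a rotation vector about the tool's x, y, z in rad. A call has 1 to 12 rows; each row is the pose to reach, as a shift and turn from the pose commanded when the call began, along the tool's axes at that moment; what a row does not reach only later rows make up. A row lasts 1/8 s, in which the tool goes at most 62.5 mm and 10.7 degrees, less where a joint would pass 70% of its speed; a pose out of reach is approached as far as the arm can. A call with a gripper value outside its range is refused whole. OPENING is the opening, from 0 (shut) to 1 (fully open), set as the call begins (- or left out, the last holds). The fingers move at their own pace and stop on an object; FORCE is the grip in N (left out, the last holds). Time passes only in rows, so rows that repeat a pose let the fingers close. It gives the time, the measured TCP pose, the force and the opening at its end, in the units of the state.
- arm.state(): the state, without advancing time (a new reading comes with each control period).
- arm.camera(name): name is "scene" or "top" or "wrist"; returns the picture (420x560x3 uint8, red, green, blue); there is no depth.
- arm.camera_model(name): a dict with "K" (3x3 intrinsics, pixels), "k1" (the pictures are not rectified: a ray, as slopes to the right and down, at radius r is drawn at 1 + k1 r^2 times it, then the intrinsics apply), "view" (4x4, takes a point from world to camera coordinates). Camera axes: x right, y down, z forward; pixel columns grow to the right and rows downward; lengths in m; the calibration is good to about 2 mm. A picture is of the moment at which its call begins: read the wrist's pose just before it. camera_model takes no time and is no camera call; for the wrist camera it gives the pose at the moment of the call.
- arm.finish_job(): hands the job in, once; it reports no verdict.
Trained networks look in the newest picture that a camera, given by its name, has taken for a name from the list of things; names that differ only in an ending like _2 or _b are one class to them, and where a whole thing is asked for, a point or a joint stands for the part that bears it (a point fixed in the world has none). Each returns a list of dicts, best first, with "p" (0 to 1); they miss things now and then, are a little off and sometimes report something else, mostly with a low value. They report only what shows in the picture. A call takes as long as a camera call. They do not tell look-alikes from the thing itself.
- arm.search_frame(camera, label): "bbox" ([left, top, right, bottom] as shares, 0 to 1, of the picture: columns of its width, rows of its height, round what is visible of it).
- arm.silhouettes(camera, label): "mask" (420x560 bool, what is visible of it) and "bbox" ([left, top, right, bottom] as shares, 0 to 1, of the picture: columns of its width, rows of its height, round what is visible of it).
- arm.mark_of(camera, label): "centre" ([column, row] as shares, 0 to 1, of the picture: columns of its width, rows of its height: a listed point, or the origin of a listed thing).
The state is a dict: "clock": time; "joint_positions": joint angles; "qd": joint speeds; "tau": joint torques, N m; "tool_pos": TCP position; "tcp_rot": TCP orientation; "contact_force": force on the tool from outside, world axes, zero at the start; "torque": the same for the moment, N m; "finger_gap": finger opening in m.
Only numpy, scipy, OpenCV 4.12 (cv2) and the standard library are available. Lean on these libraries where they do the work, as an engineer would, in place of code of your own. Each camera call takes 0.05 s, during which the arm holds its last target.

## Working session

There is one attempt and no reset: what is moved stays moved. The work goes in short steps, Python scripts to look and compute and a shell command to move; the robot and the scene stay as the last step left them, time stands still between calls to the robot, and variables do not carry over. Pictures are saved under pics/ and viewed, and the job is handed in when it is done.

```bash
ls; mkdir -p pics
python3 - <<'E'
from station import arm
import cv2
s=arm.state();print({k:(v if not hasattr(v,'__len__') else [round(float(x),4) for x in v]) for k,v in s.items()})
for n in ["scene","top","wrist"]:
    im=arm.camera(n); cv2.imwrite(f"pics/{n}0.png",im[:,:,::-1]); m=arm.camera_model(n); print(n,m)
E
```

```text
pics
{'clock': 0.0, 'joint_positions': [1.1134, 0.314, 0.045, 1.3036, -0.0, 1.4312], 'qd': [0.0008, 0.0012, -0.0008, 0.0011, 0.0008, 0.0021], 'tau': [-0.0004, -48.0627, 29.8533, 0.0193, -0.0001, -0.0], 'tool_pos': [0.1795, 0.5458, 0.2304], 'tcp_rot': [-3.1398, -0.0002, 2.8238], 'contact_force': [-0.9767, -0.7649, 0.4194], 'torque': [0.0056, 0.0353, -0.0459], 'finger_gap': 0.08561111824746148}
scene {'K': array([[439.50515051,   0.        , 283.32884819],
       [  0.        , 439.50515051, 209.02949396],
       [  0.        ,   0.        ,   1.        ]]), 'k1': -0.08802531417218845, 'view': array([[-0.88409126, -0.46731019, -0.00195693,  0.44903393],
       [-0.26684945,  0.50827401, -0.81880944,  0.18867131],
       [ 0.38363265, -0.72338007, -0.57406208,  1.06896967],
       [ 0.        ,  0.        ,  0.        ,  1.        ]])}
top {'K': array([[385.60829361,   0.        , 280.76816288],
       [  0.        , 385.60829361, 209.35821734],
       [  0.        ,   0.        ,   1.        ]]), 'k1': -0.05472378571783137, 'view': array([[-1.37172508e-02, -9.99904636e-01, -1.59895022e-03,
        -2.50354828e-02],
       [-9.87907562e-01,  1.37996155e-02, -1.54428686e-01,
         5.08325110e-01],
       [ 1.54436024e-01, -5.38721996e-04, -9.88002644e-01,
         9.42932570e-01],
       [ 0.00000000e+00,  0.00000000e+00,  0.00000000e+00,
         1.00000000e+00]])}
wrist {'K': array([[330.09319764,   0.        , 288.98372852],
       [  0.        , 330.09319764, 207.3977288 ],
       [  0.        ,   0.        ,   1.        ]]), 'k1': -0.056709831434840284, 'view': array([[ 3.12814977e-01,  9.49813932e-01, -5.34263947e-04,
        -5.74306693e-01],
       [ 9.04439255e-01, -2.97699251e-01,  3.05556525e-01,
        -3.93894857e-02],
       [ 2.90062794e-01, -9.60658665e-02, -9.52173789e-01,
         3.78738847e-01],
       [ 0.00000000e+00,  0.00000000e+00,  0.00000000e+00,
         1.00000000e+00]])}
```

View pics/scene0.png

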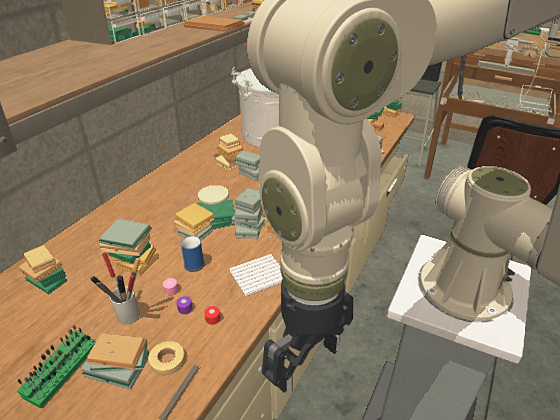

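View pics/top0.png

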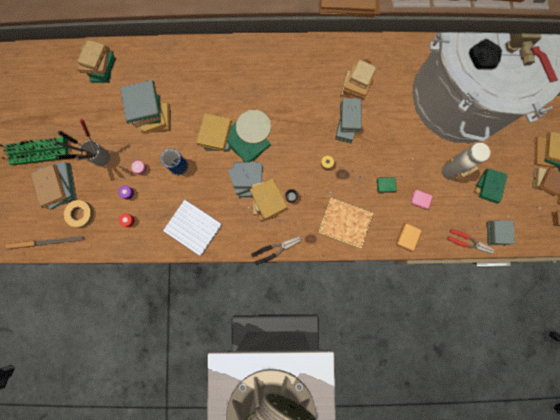

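View pics/wrist0.png

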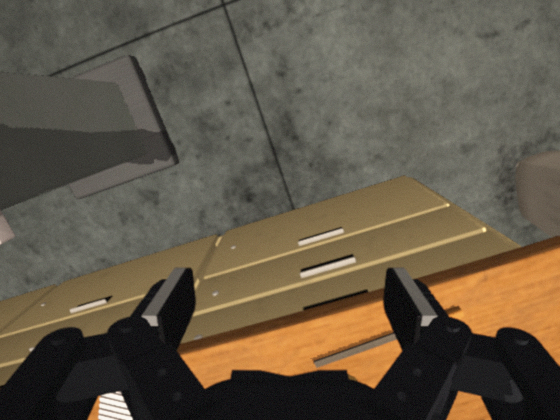

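The top picture shows the whole bench. The aluminium plate is at about (192,227) and the cork board at (346,222). I'll localise everything by fitting model outlines to the network masks.

```bash
cat > h.py <<'E'
import numpy as np, cv2
from scipy.optimize import minimize
from scipy.spatial.transform import Rotation as Rn
from station import arm
DIM={'cooling_plate':(100,120,12),'cork_board':(100,120,12),'orange_mould':(48,63,24),'green_mould':(40,50,18),'weight_carrier':(50,76),'brass_weight':(34,28),'red_weight':(34,28),'loupe':(34,30),'flat_pliers':(38,135,13)}
def proj(P,m):
    P=np.atleast_2d(P); c=P@m['view'][:3,:3].T+m['view'][:3,3]
    s=c[:,:2]/c[:,2:]; r2=(s**2).sum(1,keepdims=True); s=s*(1+m['k1']*r2)
    return s*[m['K'][0,0],m['K'][1,1]]+m['K'][:2,2]
def ray(px,m):
    u=(np.array(px,float)-m['K'][:2,2])/[m['K'][0,0],m['K'][1,1]]; s=u.copy()
    for _ in range(20): s=u/(1+m['k1']*(s**2).sum())
    R=m['view'][:3,:3]; t=m['view'][:3,3]
    return -R.T@t, R.T@np.append(s,1)
def at(px,z,m):
    o,d=ray(px,m); return o+d*(z-o[2])/d[2]
def pts(label,x,y,yaw,z0=0):
    d=np.array(DIM[label])/1e3
    if len(d)==3:
        c=np.array([[a,b,h] for a in(-.5,.5) for b in(-.5,.5) for h in(0,1)])*d
    else:
        t=np.linspace(0,2*np.pi,48,endpoint=False); r=d[0]/2
        rr=[(r,d[1]),(r,0.004)]
        if 'weight' in label and 'carrier' not in label: rr=[(r,d[1]),(r,.004),(.0145,0)]
        if 'carrier' in label: rr=[(r,d[1]),(.027,0.006),(.027,0)]
        c=np.concatenate([np.c_[a*np.cos(t),a*np.sin(t),np.full(48,h)] for a,h in rr])
    R=np.array([[np.cos(yaw),-np.sin(yaw),0],[np.sin(yaw),np.cos(yaw),0],[0,0,1]])
    return c@R.T+[x,y,z0]
def hull(label,p,m,z0=0,S=4):
    q=proj(pts(label,*p,z0),m); h=cv2.convexHull((q*S).astype(np.float32)); return h
def fit(label,mask,m,z0=0,S=4,x0=None):
    big=cv2.resize(mask.astype(np.uint8),None,fx=S,fy=S,interpolation=cv2.INTER_LINEAR if 0 else cv2.INTER_NEAREST)
    ys,xs=np.nonzero(mask); 
    h=DIM[label][-1]/1e3
    c=at((xs.mean()+0.,ys.mean()),z0+h/2,m)
    isbox=len(DIM[label])==3
    def cost(p):
        p=np.r_[p[:2]/100, p[2] if isbox else 0]
        r=np.zeros_like(big); cv2.fillConvexPoly(r,np.round(hull(label,p,m,z0,S)+(S-1)/2).astype(np.int32),1)
        i=(r&big).sum(); u=(r|big).sum(); return 1-i/max(u,1)
    best=None
    for yw in (np.arange(0,np.pi,np.pi/8) if isbox else [0]):
        s=[c[0]*100,c[1]*100]+([yw] if isbox else [])
        n=len(s); sim=np.array([s]+[np.array(s)+np.eye(n)[i]*[1,1,.2][i] for i in range(n)])
        o=minimize(cost,s,method='Nelder-Mead',options=dict(initial_simplex=sim,xatol=.003,fatol=1e-5,maxiter=150))
        if best is None or o.fun<best.fun: best=o
    p=np.r_[best.x[:2]/100, best.x[2] if isbox else 0]
    return p,1-best.fun
def save(im,name,crop=None,scale=1):
    if crop: im=im[crop[1]:crop[3],crop[0]:crop[2]]
    im=cv2.resize(im,None,fx=scale,fy=scale,interpolation=cv2.INTER_CUBIC); cv2.imwrite('pics/'+name,im[:,:,::-1])
E
python3 - <<'E'
from h import *
im=arm.camera('top'); m=arm.camera_model('top'); import pickle
out={}
ov=im.copy()
for l in DIM:
    r=arm.silhouettes('top',l)
    for k in r[:4]:
        if k['p']<.3: continue
        p,iou=fit(l,k['mask'],m); b=np.array(k['bbox'])*[560,420,560,420]
        mc=im[k['mask']].mean(0).astype(int)
        print(l,round(k['p'],2),b.round(0),'xy',p[:2].round(4),'yaw',round(np.degrees(p[2]),1),'iou',round(iou,3),mc)
save(im,'c1.png',(80,130,320,270),3.3)
save(im,'c2.png',(300,130,520,270),3.6)
E
```

```text
cooling_plate 0.65 [161. 200. 219. 255.] xy [0.4685 0.2   ] yaw 146.8 iou 0.929 [222 224 230]
cork_board 0.79 [319. 198. 373. 251.] xy [ 0.4758 -0.2004] yaw -21.7 iou 0.968 [213 164 110]
orange_mould 0.78 [396. 228. 422. 252.] xy [ 0.4346 -0.3648] yaw 66.3 iou 0.885 [211 156  90]
orange_mould 0.58 [117. 218. 136. 228.] xy [0.4979 0.3806] yaw -21.8 iou 0.332 [192  83  74]
green_mould 0.63 [408. 190. 434. 211.] xy [ 0.5352 -0.4035] yaw -20.5 iou 0.856 [216 140 158]
green_mould 0.58 [375. 174. 397. 195.] xy [ 0.5753 -0.3125] yaw 2.3 iou 0.889 [ 71 120  82]
weight_carrier 0.88 [157. 146. 189. 175.] xy [0.6369 0.2458] yaw 0.0 iou 0.956 [77 78 81]
weight_carrier 0.73 [319. 198. 373. 247.] xy [ 0.4757 -0.2237] yaw 0.0 iou 0.275 [215 165 111]
weight_carrier 0.4 [164. 201. 222. 256.] xy [0.4619 0.2196] yaw 0.0 iou 0.307 [222 225 231]
brass_weight 0.74 [319. 153. 333. 166.] xy [ 0.6361 -0.1546] yaw 0.0 iou 0.91 [189 153  82]
red_weight 0.74 [117. 180. 135. 200.] xy [0.5641 0.377 ] yaw 0.0 iou 0.911 [138  87 143]
red_weight 0.71 [132. 164. 147. 171.] xy [0.6306 0.3464] yaw 0.0 iou 0.888 [192 143 156]
red_weight 0.51 [120. 214. 135. 227.] xy [0.4882 0.3726] yaw 0.0 iou 0.922 [188  82  72]
loupe 0.37 [158. 144. 188. 174.] xy [0.6546 0.2599] yaw 0.0 iou 0.364 [74 77 82]
flat_pliers 0.71 [251. 240. 301. 265.] xy [ 0.4098 -0.0183] yaw 203.3 iou 0.578 [111  94  79]
```

View pics/c1.png

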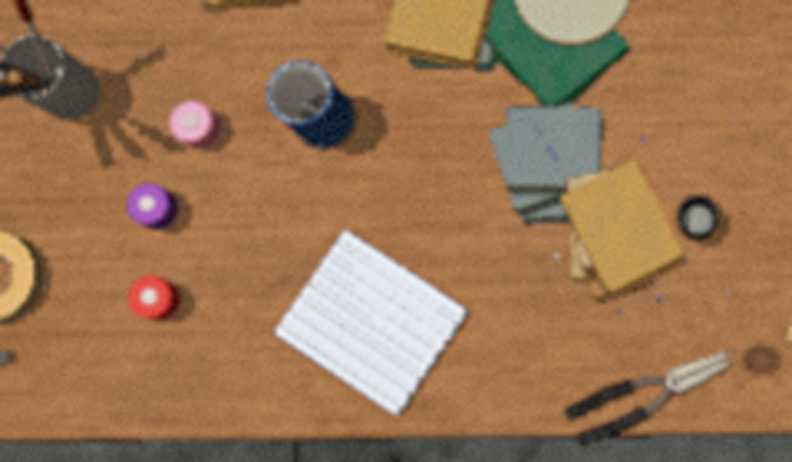

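View pics/c2.png

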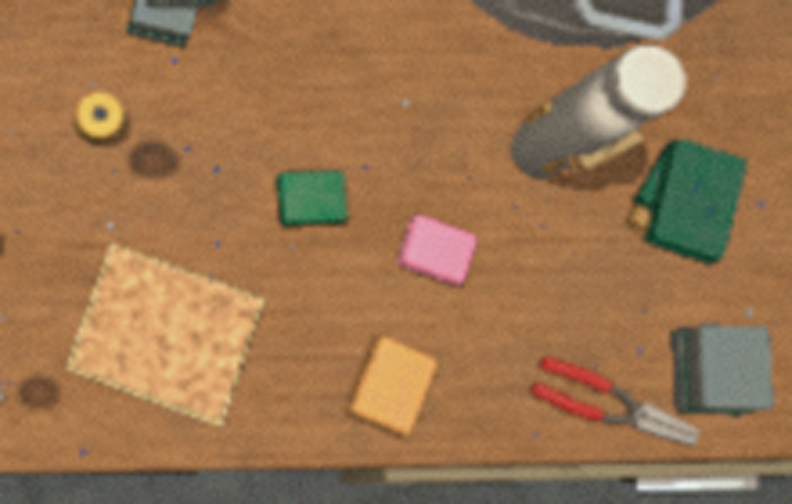

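Candidates by top-view pixel, chosen by the description:
- **Orange mould:** the single block at (409,237). The piles at (268,200), (215,130) and (52,185) are old and fixed.
- **Green mould:** the green one at (387,185). The pink one at (422,200) is the look-alike, and the green piles are fixed.
- **Red weight:** the red one at (127,220). The purple (126,192) and pink (138,168) ones are look-alikes.
- **Brass weight:** (328,162). The tape roll at (77,213) could be mistaken for it.
- **Carrier:** the blue tube at (173,161). The pen pot at (95,152) could be mistaken for it.
- **Plate:** the ribbed silver one at (192,227). The cork board is at (346,222).

Next come the wrist camera geometry and a move helper.

```bash
cat >> h.py <<'E'
def st():
    s=arm.state(); R=Rn.from_euler('xyz',s['tcp_rot']).as_matrix(); return s,np.array(s['tool_pos']),R
def go(xyz,jaw=None,p0=None):
    """rows for target TCP xyz; jaw = world angle(deg) of the jaw (tool y) axis, picks nearest to j6 range"""
    s,p,R=st()
    for k in (0,1):
        pass
    if jaw is None: Rt=None; w=np.zeros(3)
    else:
        best=None
        for k in (-2,-1,0,1,2):
            a=np.radians(jaw)+k*np.pi; yaw=a+np.pi/2
            j1=np.arctan2(xyz[1],xyz[0])
            for n in (-1,0,1):
                j6=j1+np.pi-yaw+2*np.pi*n
                if abs(j6)<2.95:
                    cost=abs(j6-s['joint_positions'][5])
                    if best is None or cost<best[0]: best=(cost,yaw,j6)
        Rt=Rn.from_euler('xyz',[np.pi,0,best[1]]).as_matrix()
        w=Rn.from_matrix(R.T@Rt).as_rotvec(); print('j6->',round(best[2],2))
    t=R.T@(np.array(xyz)-p)*100
    print('shift',t.round(2).tolist(),'turn',w.round(3).tolist(),'rows>=',int(np.ceil(max(np.linalg.norm(t)/6.25,np.degrees(np.linalg.norm(w))/10.7))))
E
python3 - <<'E'
from h import *
s,p,R=st(); m=arm.camera_model('wrist'); V=m['view']
cp=-V[:3,:3].T@V[:3,3]
print('cam in tool',(R.T@(cp-p)).round(4)); print('axes in tool (cols x,y,z)\n',(R.T@V[:3,:3].T).round(3))
print('centre hit z=0 rel tool', R.T@(at(m['K'][:2,2],0,m)-p))
go([.40,.17,.25],None); 
# colour-based plate & orange
im=arm.camera('top'); mt=arm.camera_model('top')
def cc(mask,px):
    n,l=cv2.connectedComponents(mask.astype(np.uint8)); return l==l[px[1],px[0]]
hsv=cv2.cvtColor(im,cv2.COLOR_RGB2HSV); h_,s_,v_=[hsv[...,i].astype(int) for i in range(3)]
for l,px,mk in [('cooling_plate',(192,228),(s_<60)&(v_>150)),('orange_mould',(409,237),(v_>175)&(s_>90)),('green_mould',(387,185),(h_>50)&(h_<90)&(s_>80)),('cork_board',(346,222),(v_>185)|((s_<130)&(v_>150)))]:
    k=cc(mk,px); k=cv2.morphologyEx(k.astype(np.uint8),cv2.MORPH_CLOSE,np.ones((3,3)))>0
    f,i=fit(l,k,mt); print(l,k.sum(),f[:2].round(4),np.degrees(f[2]).round(1),round(i,3))
E
```

```text
cam in tool [ 0.078  -0.0003 -0.1417]
axes in tool (cols x,y,z)
 [[-0.    -0.952 -0.306]
 [ 1.    -0.001  0.001]
 [-0.001 -0.306  0.952]]
centre hit z=0 rel tool [-4.18374884e-02 -2.00187995e-05  2.31350462e-01]
shift [-32.68, -28.86, -1.87] turn [0.0, 0.0, 0.0] rows>= 7
cooling_plate 1763 [0.4698 0.2019] -33.9 0.966
orange_mould 411 [ 0.4385 -0.3642] 65.0 0.763
green_mould 252 [ 0.575 -0.314] 8.7 0.763
cork_board 1801 [ 0.476  -0.2006] -21.4 0.972
```

```bash
python3 -c "
from h import *
go([.43,.215,.26])"
```

```text
shift [-34.13, -23.64, -2.87] turn [0.0, 0.0, 0.0] rows>= 7
```

```bash
python3 -m pendant '[[[-34.1,-23.6,-2.9],[0,0,0]],[[-34.1,-23.6,-2.9],[0,0,0]],[[-34.1,-23.6,-2.9],[0,0,0]],[[-34.1,-23.6,-2.9],[0,0,0]],[[-34.1,-23.6,-2.9],[0,0,0]],[[-34.1,-23.6,-2.9],[0,0,0]],[[-34.1,-23.6,-2.9],[0,0,0]],[[-34.1,-23.6,-2.9],[0,0,0]],[[-34.1,-23.6,-2.9],[0,0,0]],[[-34.1,-23.6,-2.9],[0,0,0]]]' 1
python3 - <<'E'
from h import *
im=arm.camera('wrist'); m=arm.camera_model('wrist')
save(im,'w1.png')
hsv=cv2.cvtColor(im,cv2.COLOR_RGB2HSV)
for k in arm.silhouettes('wrist','cooling_plate'):
    f,i=fit('cooling_plate',k['mask'],m,S=2); print(k['p'],f[:2].round(4),np.degrees(f[2]).round(2),round(i,3),np.array(k['bbox'])*[560,420,560,420])
E
```

```text
clock: 1.95
tool_pos: [0.4291, 0.2163, 0.2602]
tcp_rot: [3.142, -0.0, 2.825]
contact_force: [0.2, -0.4, 0.3]
finger_gap: 0.0852
0.58 [0.4701 0.2026] 145.68 0.956 [236.88  154.602 346.696 250.488]
```

View pics/w1.png

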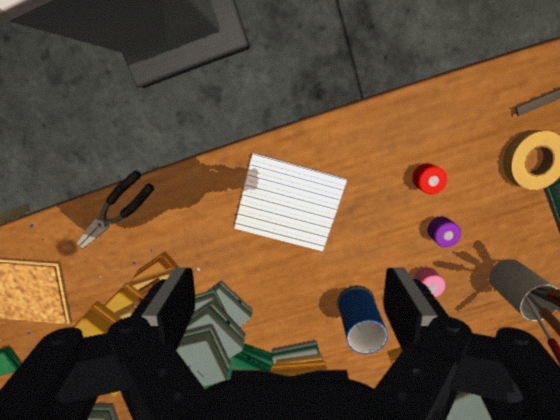

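```bash
python3 -c "
from h import *
go([.41,-.345,.22],65)"
```

```text
j6-> -0.26
shift [-15.61, -53.96, 4.02] turn [0.0, -0.0, 0.121] rows>= 10
```

```bash
python3 -m pendant '[[[-15.6,-54,4],[0,0,0.12]],[[-15.6,-54,4],[0,0,0.12]],[[-15.6,-54,4],[0,0,0.12]],[[-15.6,-54,4],[0,0,0.12]],[[-15.6,-54,4],[0,0,0.12]],[[-15.6,-54,4],[0,0,0.12]],[[-15.6,-54,4],[0,0,0.12]],[[-15.6,-54,4],[0,0,0.12]],[[-15.6,-54,4],[0,0,0.12]],[[-15.6,-54,4],[0,0,0.12]],[[-15.6,-54,4],[0,0,0.12]],[[-15.6,-54,4],[0,0,0.12]]]' 1
python3 - <<'E'
from h import *
im=arm.camera('wrist'); m=arm.camera_model('wrist')
ov=im.copy()
for l in ['orange_mould','green_mould']:
  for k in arm.silhouettes('wrist',l):
    if k['p']<.3: continue
    f,i=fit(l,k['mask'],m,S=2); print(l,k['p'],f[:2].round(4),np.degrees(f[2]).round(2),round(i,3),(np.array(k['bbox'])*[560,420,560,420]).round())
    cv2.polylines(ov,[hull(l,f,m,S=1).astype(np.int32)],True,(255,0,255))
save(ov,'w2.png')
E
```

```text
clock: 3.55
tool_pos: [0.4097, -0.3445, 0.2205]
tcp_rot: [3.141, -0.0, 2.706]
contact_force: [-0.9, -0.1, -0.3]
finger_gap: 0.0855
orange_mould 0.67 [ 0.438  -0.3634] 65.21 0.92 [262. 177. 307. 237.]
green_mould 0.63 [ 0.58   -0.3122] 4.89 0.737 [345. 269. 382. 308.]
green_mould 0.6 [ 0.5365 -0.4046] -26.7 0.817 [270. 271. 307. 308.]
```

View pics/w2.png

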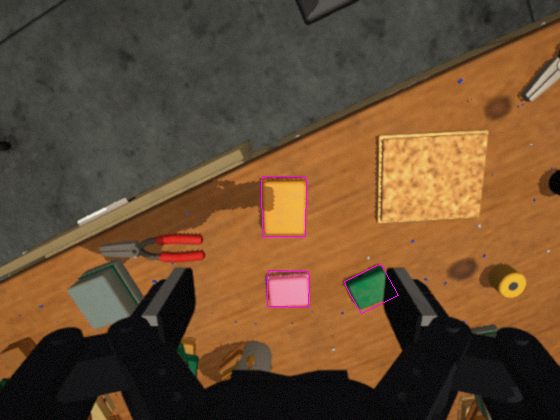

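```bash
python3 -c "
from h import *
go([.438,-.3637,.05],65.3);go([.438,-.3637,.002],65.3)"
```

```text
j6-> -0.26
shift [-3.34, -0.51, 17.08] turn [-0.0, 0.001, -0.005] rows>= 3
j6-> -0.26
shift [-3.34, -0.51, 21.88] turn [-0.0, 0.001, -0.005] rows>= 4
```

```bash
python3 -m pendant '[[[-3.3,-0.5,6],[0,0,0]],[[-3.3,-0.5,12],[0,0,0]],[[-3.3,-0.5,17],[0,0,0]],[[-3.3,-0.5,19.5],[0,0,0]],[[-3.3,-0.5,21.5],[0,0,0]],[[-3.3,-0.5,21.8],[0,0,0]],[[-3.3,-0.5,21.8],[0,0,0]],[[-3.3,-0.5,21.8],[0,0,0]]]' 1
python3 - <<'E'
from h import *
im=arm.camera('wrist'); save(im,'w3.png')
im=arm.camera('scene'); save(im,'s3.png')
E
```

```text
clock: 4.7
tool_pos: [0.4379, -0.3653, 0.0036]
tcp_rot: [-3.141, 0.002, 2.704]
contact_force: [0.5, 0.3, 0.8]
finger_gap: 0.0853
```

View pics/w3.png

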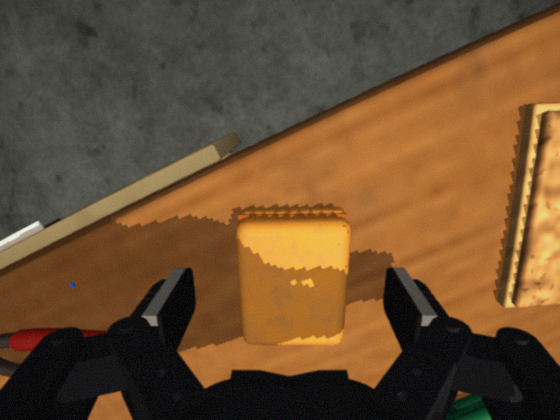

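View pics/s3.png

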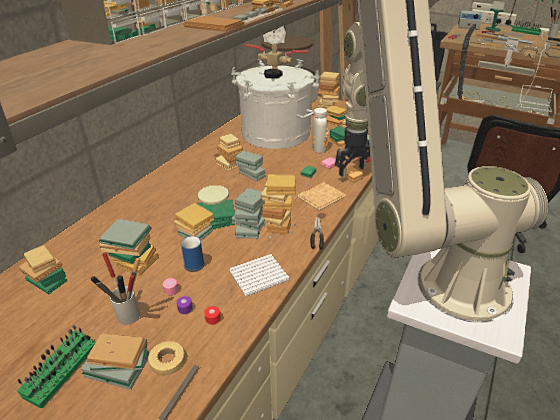

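```bash
python3 -m pendant '[[[0,0,0],[0,0,0]],[[0,0,0],[0,0,0]],[[0,0,0],[0,0,0]],[[0,0,0],[0,0,0]],[[0,0,0],[0,0,0]],[[0,0,0],[0,0,0]],[[0,0,0],[0,0,0]],[[0,0,0],[0,0,0]]]' 0 45
python3 - <<'E'
from h import *
im=arm.camera('wrist'); save(im,'w4.png')
E
```

```text
clock: 5.8
tool_pos: [0.4374, -0.365, 0.0028]
tcp_rot: [-3.141, 0.001, 2.704]
contact_force: [-0.3, 0.5, 5.7]
finger_gap: 0.0464
```

View pics/w4.png

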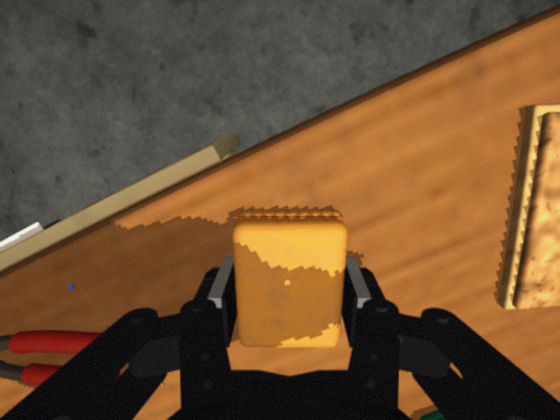

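```bash
python3 -m pendant '[[[0,0,-2],[0,0,0]],[[0,0,-8],[0,0,0]],[[0,0,-14],[0,0,0]],[[0,0,-18],[0,0,0]],[[0,0,-18],[0,0,0]]]' - 45
python3 - <<'E'
from h import *
im=arm.camera('wrist'); save(im,'w5.png'); m=arm.camera_model('wrist'); s,p,R=st()
for k in arm.silhouettes('wrist','orange_mould')[:2]:
    f,i=fit('orange_mould',k['mask'],m,S=2,z0=p[2]-.0025); print(k['p'],i,R.T@(np.r_[f[:2],p[2]]-p),np.degrees(f[2]))
go([.47,.2025,.16],-34.2)
E
```

```text
clock: 6.48
tool_pos: [0.4386, -0.3664, 0.1858]
tcp_rot: [-3.139, 0.006, 2.704]
contact_force: [-0.0, 0.3, -1.2]
finger_gap: 0.0463
0.75 0.8717321825706585 [-2.37027320e-04  1.10631687e-04  4.76228824e-07] 65.75993661244993
j6-> -0.57
shift [21.04, 52.76, 2.19] turn [0.001, -0.0, -1.412] rows>= 10
```

View pics/w5.png

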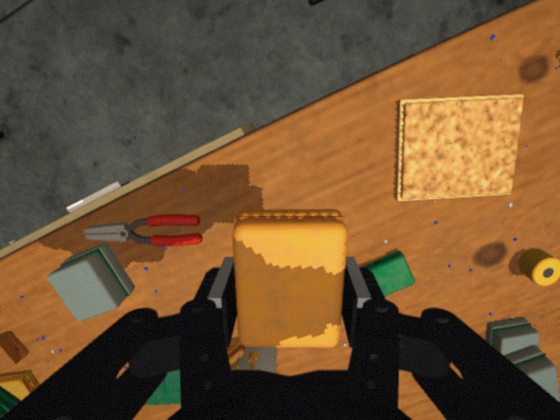

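```bash
python3 -m pendant '[[[21,52.7,2],[0,0,-1.412]],[[21,52.7,2],[0,0,-1.412]],[[21,52.7,2],[0,0,-1.412]],[[21,52.7,2],[0,0,-1.412]],[[21,52.7,2],[0,0,-1.412]],[[21,52.7,2],[0,0,-1.412]],[[21,52.7,2],[0,0,-1.412]],[[21,52.7,2],[0,0,-1.412]],[[21,52.7,2],[0,0,-1.412]],[[21,52.7,2],[0,0,-1.412]],[[21,52.7,2],[0,0,-1.412]],[[21,52.7,2],[0,0,-1.412]]]'
python3 - <<'E'
from h import *
im=arm.camera('wrist'); m=arm.camera_model('wrist'); s,p,R=st(); ov=im.copy()
for k in arm.silhouettes('wrist','cooling_plate'):
    f,i=fit('cooling_plate',k['mask'],m,S=2); print(k['p'],f[:2].round(4),np.degrees(f[2]).round(2),round(i,3))
cv2.polylines(ov,[hull('cooling_plate',(.47,.2025,np.radians(-34.2)),m,S=1).astype(np.int32)],True,(255,0,255))
save(ov,'w6.png')
go([.47,.2025,.05],-34.2);go([.47,.2025,.016],-34.2)
E
```

```text
clock: 8.07
tool_pos: [0.4698, 0.2002, 0.1615]
tcp_rot: [3.141, -0.002, -2.169]
contact_force: [-0.7, -0.6, -0.4]
finger_gap: 0.0461
0.89 [0.4716 0.2015] 145.87 0.645
j6-> -0.57
shift [-0.19, 0.16, 11.21] turn [0.0, -0.001, -0.002] rows>= 2
j6-> -0.57
shift [-0.19, 0.16, 14.61] turn [0.0, -0.001, -0.002] rows>= 3
```

View pics/w6.png

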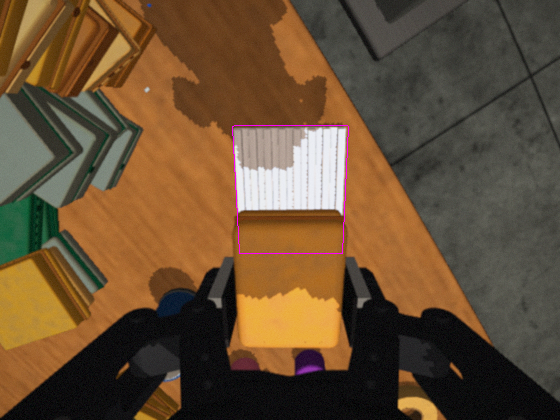

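```bash
python3 -m pendant '[[[-0.2,0.15,5],[0,0,0]],[[-0.2,0.15,10],[0,0,0]],[[-0.2,0.15,13],[0,0,0]],[[-0.2,0.15,14.1],[0,0,0]],[[-0.2,0.15,14.1],[0,0,0]],[[-0.2,0.15,14.1],[0,0,0]]]'
python3 - <<'E'
from h import *
go([.47,.2025,.0152],-34.2); print(st()[1])
E
```

```text
clock: 8.93
tool_pos: [0.4716, 0.2042, 0.0228]
tcp_rot: [-3.14, 0.002, -2.168]
contact_force: [0.6, 0.2, -1.4]
finger_gap: 0.0459
j6-> -0.57
shift [0.23, 0.04, 0.76] turn [-0.002, 0.002, -0.0] rows>= 1
[0.47163548 0.20415968 0.02279356]
```

```bash
python3 -m pendant '[[[0.23,0.05,0],[0,0,0]],[[0.23,0.05,0.5],[0,0,0]],[[0.23,0.05,0.7],[0,0,0]],[[0.23,0.05,0.75],[0,0,0]],[[0.23,0.05,0.75],[0,0,0]]]'
python3 - <<'E'
from h import *
go([.47,.2025,.0152],-34.2); print(st()[1])
E
```

```text
clock: 9.55
tool_pos: [0.4685, 0.2025, 0.0148]
tcp_rot: [-3.141, 0.0, -2.167]
contact_force: [-2.3, -2.0, 8.9]
finger_gap: 0.0461
j6-> -0.57
shift [-0.08, -0.13, -0.04] turn [-0.0, 0.0, 0.0] rows>= 1
[0.46850352 0.20254736 0.01476007]
```

```bash
python3 -m pendant '[[[0,0,-0.05],[0,0,0]],[[0,0,-0.05],[0,0,0]],[[0,0,-0.05],[0,0,0]],[[0,0,-0.05],[0,0,0]],[[0,0,-1],[0,0,0]],[[0,0,-6],[0,0,0]],[[0,0,-12],[0,0,0]],[[4,0,-18],[0,0,0]],[[6,0,-20],[0,0,0]],[[6,0,-20],[0,0,0]],[[6,0,-20],[0,0,0]]]' 1
python3 - <<'E'
from h import *
im=arm.camera('wrist'); m=arm.camera_model('wrist'); s,p,R=st(); ov=im.copy(); print(p)
for k in arm.silhouettes('wrist','cooling_plate')[:1]:
    f,i=fit('cooling_plate',k['mask'],m,S=2); print(k['p'],f[:2].round(4),np.degrees(f[2]).round(2),round(i,3))
    cv2.polylines(ov,[hull('cooling_plate',f,m,S=1).astype(np.int32)],True,(255,0,255))
for k in arm.silhouettes('wrist','orange_mould')[:2]:
    f,i=fit('orange_mould',k['mask'],m,S=2,z0=.012); print(k['p'],f[:2].round(4),np.degrees(f[2]).round(2),round(i,3))
    cv2.polylines(ov,[hull('orange_mould',f,m,z0=.012,S=1).astype(np.int32)],True,(0,255,0))
save(ov,'w7.png')
E
```

```text
clock: 10.92
tool_pos: [0.4349, 0.153, 0.2135]
tcp_rot: [-3.142, 0.0, -2.168]
contact_force: [-0.4, -0.7, 0.2]
finger_gap: 0.0854
[0.43458856 0.15310479 0.21283972]
0.94 [0.4705 0.2025] -33.02 0.669
```

View pics/w7.png

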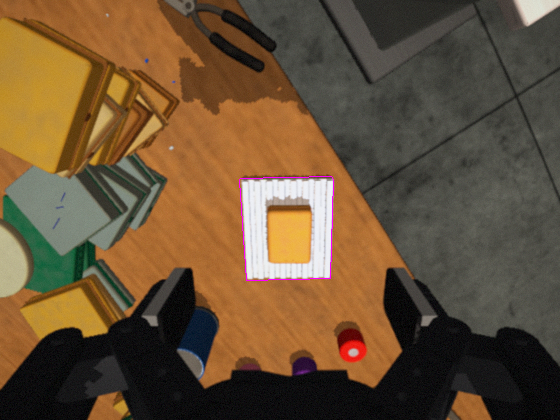

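The orange mould lies on the plate at about (290,235) and looks centred and aligned. I'll measure it by colour.

```bash
cat >> h.py <<'E'
def colmask(im,px,tol=(12,70,80)):
    h=cv2.cvtColor(im,cv2.COLOR_RGB2HSV).astype(int); c=np.median(h[px[1]-3:px[1]+4,px[0]-3:px[0]+4].reshape(-1,3),0)
    dh=abs(h[...,0]-c[0]); dh=np.minimum(dh,180-dh)
    k=((dh<tol[0])&(abs(h[...,1]-c[1])<tol[1])&(abs(h[...,2]-c[2])<tol[2])).astype(np.uint8)
    n,l=cv2.connectedComponents(k); k=(l==l[px[1],px[0]]).astype(np.uint8)
    return cv2.morphologyEx(k,cv2.MORPH_CLOSE,np.ones((5,5)))>0
E
python3 - <<'E'
from h import *
im=arm.camera('wrist'); m=arm.camera_model('wrist')
k=colmask(im,(290,240),(12,90,130)); f,i=fit('orange_mould',k,m,S=4,z0=.012); print(k.sum(),f[:2].round(4),np.degrees(f[2]).round(2),round(i,3))
h=cv2.cvtColor(im,cv2.COLOR_RGB2HSV); k=((h[...,1]<70)&(h[...,2]>120)).astype(np.uint8); n,l=cv2.connectedComponents(k); k=(l==l[200,255]).astype(np.uint8)
c,_=cv2.findContours(k,cv2.RETR_EXTERNAL,2); q=np.zeros_like(k); cv2.drawContours(q,c,-1,1,-1)
f,i=fit('cooling_plate',q>0,m,S=4); print(q.sum(),f[:2].round(4),np.degrees(f[2]).round(2),round(i,3))
go([.535,-.31,.22],5)
E
```

```text
2541 [0.4687 0.2021] 145.77 0.884
8823 [0.4711 0.203 ] 146.47 0.961
j6-> -2.18
shift [32.68, -34.33, -0.77] turn [0.002, -0.001, -0.683] rows>= 8
```

```bash
python3 -c "
from h import *
go([.575,-.35,.22],5)"
```

```text
j6-> -2.2
shift [33.75, -39.88, -0.78] turn [0.002, -0.001, -0.683] rows>= 9
```

```bash
python3 -m pendant '[[[33.7,-39.9,-0.8],[0,0,-0.683]],[[33.7,-39.9,-0.8],[0,0,-0.683]],[[33.7,-39.9,-0.8],[0,0,-0.683]],[[33.7,-39.9,-0.8],[0,0,-0.683]],[[33.7,-39.9,-0.8],[0,0,-0.683]],[[33.7,-39.9,-0.8],[0,0,-0.683]],[[33.7,-39.9,-0.8],[0,0,-0.683]],[[33.7,-39.9,-0.8],[0,0,-0.683]],[[33.7,-39.9,-0.8],[0,0,-0.683]],[[33.7,-39.9,-0.8],[0,0,-0.683]],[[33.7,-39.9,-0.8],[0,0,-0.683]]]'
python3 - <<'E'
from h import *
im=arm.camera('wrist'); m=arm.camera_model('wrist'); s,p,R=st(); ov=im.copy(); print(p)
for k in arm.silhouettes('wrist','green_mould')[:3]:
    if k['p']<.3: continue
    f,i=fit('green_mould',k['mask'],m,S=3); print(k['p'],f[:2].round(4),np.degrees(f[2]).round(2),round(i,3),im[k['mask']].mean(0))
    cv2.polylines(ov,[hull('green_mould',f,m,S=1).astype(np.int32)],True,(255,0,255))
save(ov,'w8.png')
E
```

```text
clock: 12.5
tool_pos: [0.5752, -0.3494, 0.2201]
tcp_rot: [3.14, 0.002, -1.484]
contact_force: [-0.4, -0.0, 0.4]
finger_gap: 0.0851
[ 0.57535599 -0.34876302  0.22082063]
0.89 [ 0.5788 -0.3123] 182.02 0.909 [ 47.04284814 109.38059231  63.4152489 ]
0.57 [ 0.5505 -0.0469] 6.67 0.036 [15.92307692 11.20512821  7.84615385]
0.56 [ 0.5385 -0.4036] 157.62 0.906 [221.52342048 130.62037037 152.70424837]
```

View pics/w8.png

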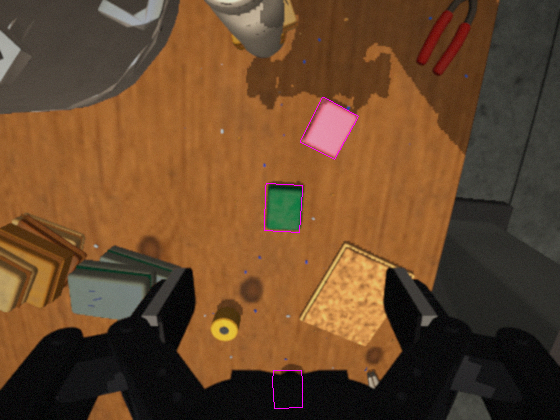

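Run:
```python
from h import *
im=arm.camera('wrist'); m=arm.camera_model('wrist')
for t in [(15,100,60),(20,120,90)]:
    k=colmask(im,(285,205),t); f,i=fit('green_mould',k,m,S=4); print(k.sum(),f[:2].round(4),np.degrees(f[2]).round(2),round(i,3))
go([.578,-.3123,.1],3)
```

```text
1340 [ 0.5787 -0.3099] 1.22 0.783
1465 [ 0.578  -0.3123] 0.34 0.855
j6-> -2.12
shift [-3.57, -0.57, 12.19] turn [0.0, 0.001, 0.036] rows>= 3
```

```bash
python3 -m pendant '[[[-3.6,-0.6,4],[0,0,0.05]],[[-3.6,-0.6,9],[0,0,0.05]],[[-3.6,-0.6,14],[0,0,0.05]],[[-3.6,-0.6,15.5],[0,0,0.05]],[[-3.6,-0.6,15.5],[0,0,0.05]],[[-3.6,-0.6,15.5],[0,0,0.05]]]'
python3 - <<'E'
from h import *
im=arm.camera('wrist'); m=arm.camera_model('wrist'); ov=im.copy(); print(st()[1])
for k in arm.silhouettes('wrist','green_mould')[:1]:
    f,i=fit('green_mould',k['mask'],m,S=3); print(k['p'],f[:2].round(4),np.degrees(f[2]).round(2),round(i,3))
    cv2.polylines(ov,[hull('green_mould',f,m,S=1).astype(np.int32)],True,(255,0,255))
    go([*f[:2],.002],np.degrees(f[2]))
save(ov,'w9.png')
E
```

```text
clock: 13.4
tool_pos: [0.5799, -0.3146, 0.0694]
tcp_rot: [-3.138, -0.002, -1.534]
contact_force: [1.2, -0.5, 0.8]
finger_gap: 0.0852
[ 0.57997041 -0.31477147  0.06952824]
0.95 [ 0.5776 -0.3134] 182.26 0.879
j6-> -2.11
shift [-0.15, 0.24, 6.73] turn [-0.003, -0.002, -0.003] rows>= 2
```

View pics/w9.png

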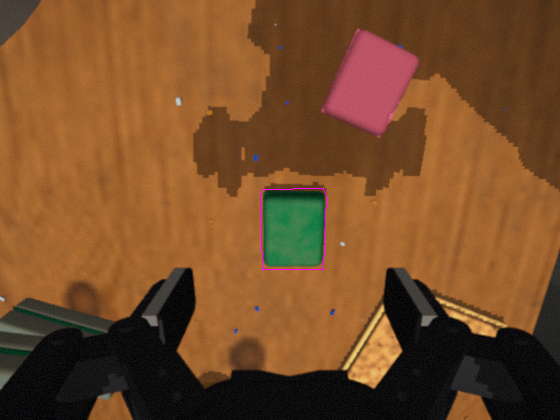

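```bash
python3 -m pendant '[[[-0.15,0.2,2],[0,0,0]],[[-0.15,0.2,5.5],[0,0,0]],[[-0.15,0.2,6.7],[0,0,0]],[[-0.15,0.2,6.8],[0,0,0]],[[-0.15,0.2,6.8],[0,0,0]]]'
python3 -m pendant '[[[0,0,0],[0,0,0]],[[0,0,0],[0,0,0]],[[0,0,0],[0,0,0]],[[0,0,0],[0,0,0]],[[0,0,0],[0,0,0]],[[0,0,0],[0,0,0]],[[0,0,0],[0,0,0]],[[0,0,0],[0,0,0]]]' 0 45
python3 - <<'E'
from h import *
im=arm.camera('wrist');save(im,'w10.png')
E
```

```text
clock: 14.12
tool_pos: [0.5773, -0.313, 0.0002]
tcp_rot: [-3.14, -0.001, -1.534]
contact_force: [0.0, -0.2, 0.9]
finger_gap: 0.0854
clock: 15.12
tool_pos: [0.5769, -0.3127, -0.0003]
tcp_rot: [-3.14, -0.001, -1.534]
contact_force: [-0.3, -0.2, 5.6]
finger_gap: 0.0384
```

View pics/w10.png

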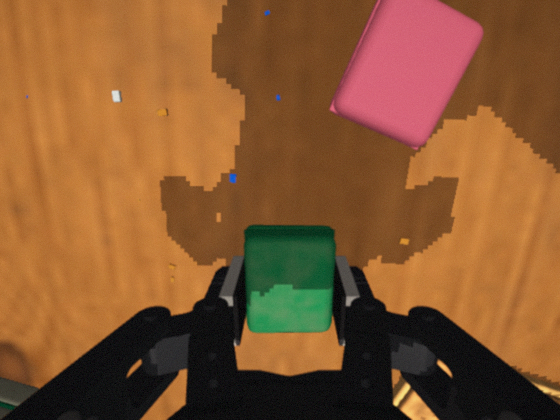

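```bash
python3 -m pendant '[[[0,0,-2],[0,0,0]],[[0,0,-8],[0,0,0]],[[0,0,-14],[0,0,0]],[[0,0,-18],[0,0,0]],[[0,0,-18],[0,0,0]],[[0,0,-18],[0,0,0]]]' - 45
python3 - <<'E'
from h import *
im=arm.camera('wrist'); m=arm.camera_model('wrist'); s,p,R=st()
for k in arm.silhouettes('wrist','green_mould')[:2]:
    f,i=fit('green_mould',k['mask'],m,S=2,z0=p[2]); print(k['p'],i,(R.T@(np.r_[f[:2],p[2]]-p)).round(4),np.degrees(f[2]),np.degrees(s['tcp_rot'][2])-90)
go([.469,.2022,.18],-34.2)
E
```

```text
clock: 15.92
tool_pos: [0.5758, -0.3119, 0.1775]
tcp_rot: [3.14, 0.001, -1.534]
contact_force: [-0.6, 0.2, -2.0]
finger_gap: 0.0385
0.7 0.8659755816632112 [ 0.0004 -0.0001 -0.    ] 4.521119399362908 -177.9129904725292
0.64 0.17443715058005815 [ 0.0675  0.0237 -0.0001] 55.43787205758985 -177.9129904725292
j6-> -0.57
shift [-51.73, 8.75, -0.2] turn [0.004, 0.001, 0.633] rows>= 9
```

```bash
python3 -m pendant '[[[-51.7,8.7,0],[0,0,0.633]],[[-51.7,8.7,0],[0,0,0.633]],[[-51.7,8.7,0],[0,0,0.633]],[[-51.7,8.7,0],[0,0,0.633]],[[-51.7,8.7,0],[0,0,0.633]],[[-51.7,8.7,0],[0,0,0.633]],[[-51.7,8.7,0],[0,0,0.633]],[[-51.7,8.7,0],[0,0,0.633]],[[-51.7,8.7,0],[0,0,0.633]],[[-51.7,8.7,0],[0,0,0.633]],[[-51.7,8.7,0],[0,0,0.633]],[[-51.7,8.7,0],[0,0,0.633]]]'
python3 - <<'E'
from h import *
go([.469,.2022,.05],-34.2)
E
```

```text
clock: 17.52
tool_pos: [0.4707, 0.2001, 0.1783]
tcp_rot: [3.141, -0.001, -2.169]
contact_force: [0.2, 0.2, -0.9]
finger_gap: 0.0382
j6-> -0.57
shift [-0.09, 0.25, 12.83] turn [0.0, -0.001, -0.001] rows>= 3
```

```bash
python3 -m pendant '[[[0,0,5],[0,0,0]],[[0,0,10],[0,0,0]],[[0,0,12.8],[0,0,0]],[[0,0,12.8],[0,0,0]],[[0,0,12.8],[0,0,0]],[[0,0,12.8],[0,0,0]]]'
python3 - <<'E'
from h import *
go([.469,.2022,.0365],-34.2)
im=arm.camera('wrist');save(im,'w11.png')
E
```

```text
clock: 18.27
tool_pos: [0.4722, 0.2013, 0.0525]
tcp_rot: [-3.139, 0.003, -2.168]
contact_force: [-0.9, -0.8, -0.5]
finger_gap: 0.0383
j6-> -0.57
shift [0.11, 0.32, 1.6] turn [-0.002, 0.002, -0.0] rows>= 1
```

View pics/w11.png

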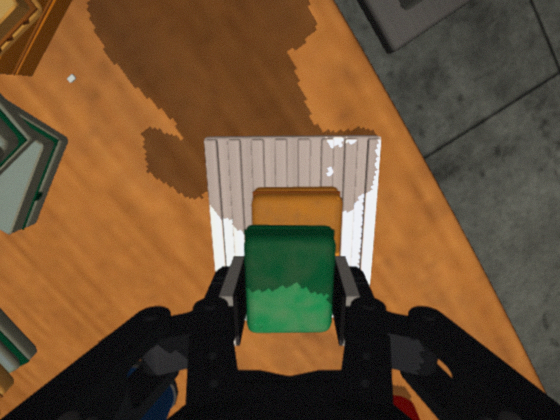

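```bash
python3 -m pendant '[[[0.1,0.3,0.2],[0,0,0]],[[0.1,0.3,0.6],[0,0,0]],[[0.1,0.3,1.1],[0,0,0]],[[0.1,0.3,1.1],[0,0,0]],[[0.1,0.3,1.1],[0,0,0]]]'
python3 - <<'E'
from h import *
s,p,R=st();print(p);go([.469,.2022,.0362],-34.2)
im=arm.camera('wrist');save(im,'w12.png',(150,130,450,380),2)
E
```

```text
clock: 18.95
tool_pos: [0.4675, 0.2021, 0.0397]
tcp_rot: [3.141, -0.0, -2.167]
contact_force: [-0.8, 0.3, -0.5]
finger_gap: 0.0384
[0.46749311 0.20207674 0.03966155]
j6-> -0.57
shift [-0.09, -0.12, 0.35] turn [0.0, -0.0, 0.0] rows>= 1
```

View pics/w12.png

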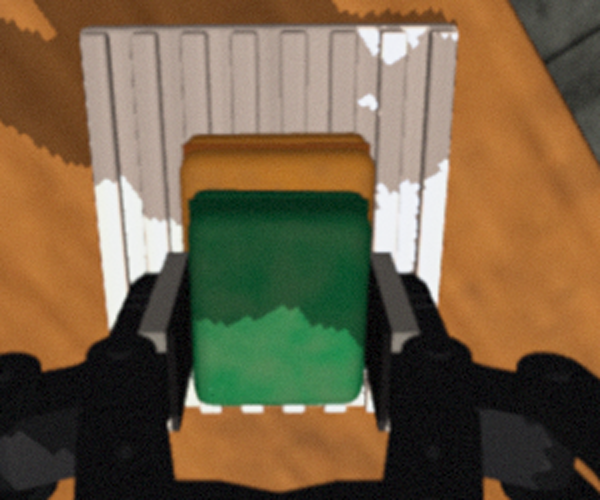

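```bash
python3 -m pendant '[[[-0.05,0,0.2],[0,0,0]],[[-0.05,0,0.35],[0,0,0]],[[-0.05,0,0.38],[0,0,0]],[[-0.05,0,0.38],[0,0,0]]]'
```

```text
clock: 19.5
tool_pos: [0.4678, 0.2025, 0.036]
tcp_rot: [3.142, 0.0, -2.167]
contact_force: [-0.1, -1.0, -0.7]
finger_gap: 0.0386
```

```bash
python3 -m pendant '[[[0,0,0.03],[0,0,0]],[[0,0,0.03],[0,0,0]],[[0,0,0.03],[0,0,0]],[[0,0,0.03],[0,0,0]],[[0,0,-0.7],[0,0,0]],[[0,0,-6],[0,0,0]],[[0,0,-12],[0,0,0]],[[4,0,-16],[0,0,0]],[[6,0,-17],[0,0,0]],[[6,0,-17],[0,0,0]],[[6,0,-17],[0,0,0]]]' 1
python3 - <<'E'
from h import *
im=arm.camera('wrist'); m=arm.camera_model('wrist'); s,p,R=st(); ov=im.copy(); print(p)
for k in arm.silhouettes('wrist','green_mould')[:1]:
    f,i=fit('green_mould',k['mask'],m,S=3,z0=.036); print(k['p'],f[:2].round(4),np.degrees(f[2]).round(2),round(i,3))
    cv2.polylines(ov,[hull('green_mould',f,m,z0=.036,S=1).astype(np.int32)],True,(255,0,255))
    cv2.polylines(ov,[hull('orange_mould',(.4687,.2021,np.radians(-34.2)),m,z0=.012,S=1).astype(np.int32)],True,(0,0,255))
for k in arm.silhouettes('wrist','weight_carrier')[:2]:
    f,i=fit('weight_carrier',k['mask'],m,S=3); print('carrier',k['p'],f[:2].round(4),round(i,3))
im=np.hstack([im[130:320,190:390],ov[130:320,190:390]]);save(im,'w13.png',None,2)
save(ov,'w13b.png')
E
```

```text
clock: 20.88
tool_pos: [0.4338, 0.1529, 0.2048]
tcp_rot: [3.14, -0.001, -2.168]
contact_force: [0.1, 0.5, -0.4]
finger_gap: 0.0856
[0.43377511 0.15306555 0.20458238]
0.56 [0.4679 0.2028] 146.75 0.881
carrier 0.87 [0.6327 0.2515] 0.446
```

View pics/w13.png

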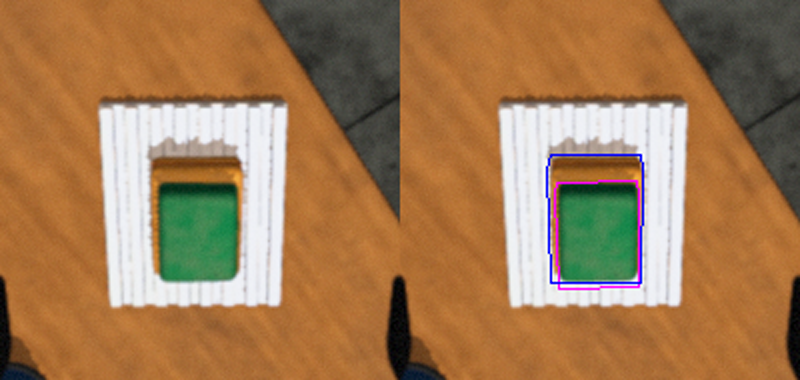

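View pics/w13b.png

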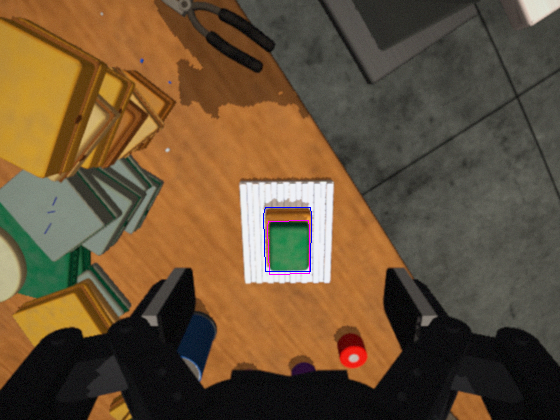

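Run:
```python
from h import *
m=arm.camera_model('wrist'); s,p,R=st()
g=at((289.7,246.4),.054,m); print('green',g)
# orange: left/right edges of top face 266.5.. 310.8 ; top edge of upper face?
print('orange c lateral',at((288.5,240),.036,m), 'plate', at(((240+332.5)/2,231),.012,m))
a=np.radians(55.8); L=np.array([np.cos(a),np.sin(a)]); 
for n,q in (('g',g[:2]),('o',np.array([.4687,.2021])),('p',np.array([.4705,.2027]))): print(n,q@L, q@[np.cos(a-np.pi/2),np.sin(a-np.pi/2)])
print(proj(pts('orange_mould',.4687,.2021,np.radians(-34.2),.012),m).round(1).tolist())
print(proj(pts('cooling_plate',.4705,.2027,np.radians(-34),0),m).round(1).tolist())
```

```text
green [0.46421217 0.19902961 0.054     ]
orange c lateral [0.46576577 0.19925956 0.036     ] plate [0.46764246 0.19767424 0.012     ]
g 0.4255394671182762 0.2720696377594442
o 0.43060146326018256 0.2740556144985716
p 0.4321094616848811 0.27520710950555444
[[310.3, 207.2], [311.8, 214.5], [309.1, 260.6], [310.5, 271.0], [265.2, 207.2], [263.5, 214.5], [266.4, 260.6], [265.0, 271.0]]
[[333.0, 179.7], [334.5, 182.3], [329.1, 278.5], [330.3, 283.8], [239.9, 180.0], [238.3, 182.6], [244.9, 278.8], [243.6, 284.1]]
```

Run:
```python
from h import *
im=arm.camera('wrist');m=arm.camera_model('wrist'); s,p,R=st()
print(proj(pts('green_mould',.4687,.2021,np.radians(-34.2),.036),m).round(1).tolist())
save(im,'w14.png',(235,170,345,295),5)
```

```text
[[307.7, 220.6], [308.8, 227.1], [306.8, 265.3], [307.8, 273.8], [267.8, 220.6], [266.6, 227.1], [268.7, 265.3], [267.7, 273.8]]
```

View pics/w14.png

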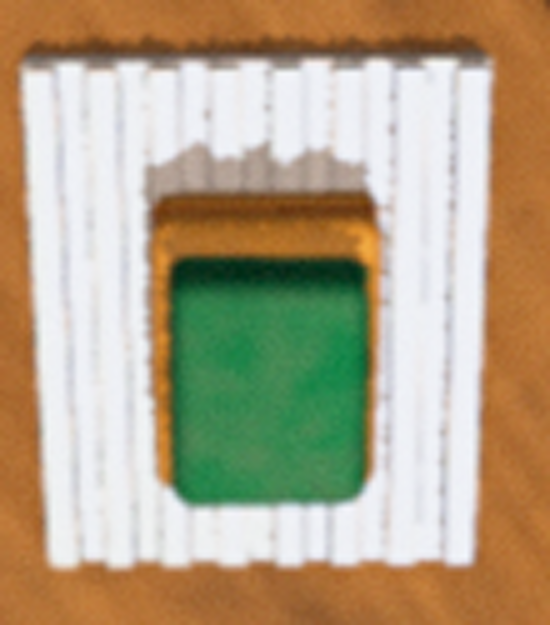

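```bash
python3 -c "
from h import *
go([.635,.2,.23],10)"
```

```text
j6-> -1.44
shift [-15.17, -14.01, -2.57] turn [0.002, -0.001, -0.771] rows>= 5
```

```bash
python3 -m pendant '[[[-15.2,-14,-2.6],[0,0,-0.771]],[[-15.2,-14,-2.6],[0,0,-0.771]],[[-15.2,-14,-2.6],[0,0,-0.771]],[[-15.2,-14,-2.6],[0,0,-0.771]],[[-15.2,-14,-2.6],[0,0,-0.771]],[[-15.2,-14,-2.6],[0,0,-0.771]],[[-15.2,-14,-2.6],[0,0,-0.771]],[[-15.2,-14,-2.6],[0,0,-0.771]]]'
python3 - <<'E'
from h import *
im=arm.camera('wrist'); m=arm.camera_model('wrist'); s,p,R=st(); ov=im.copy(); print(p)
for l in ('weight_carrier','red_weight'):
  for k in arm.silhouettes('wrist',l)[:3]:
    f,i=fit(l,k['mask'],m,S=3); print(l,k['p'],f[:2].round(4),round(i,3))
    cv2.polylines(ov,[hull(l,f,m,S=1).astype(np.int32)],True,(255,0,255))
save(ov,'w15.png')
E
```

```text
clock: 22.08
tool_pos: [0.6346, 0.1999, 0.2327]
tcp_rot: [-3.141, 0.0, -1.397]
contact_force: [0.4, -0.1, -0.0]
finger_gap: 0.0852
[0.6347714  0.19985113 0.23269965]
weight_carrier 0.8 [0.6404 0.2458] 0.939
weight_carrier 0.45 [0.5091 0.2179] 0.36
red_weight 0.81 [0.566  0.3788] 0.97
red_weight 0.65 [0.6323 0.3473] 0.941
red_weight 0.6 [0.4913 0.3736] 0.937
```

View pics/w15.png

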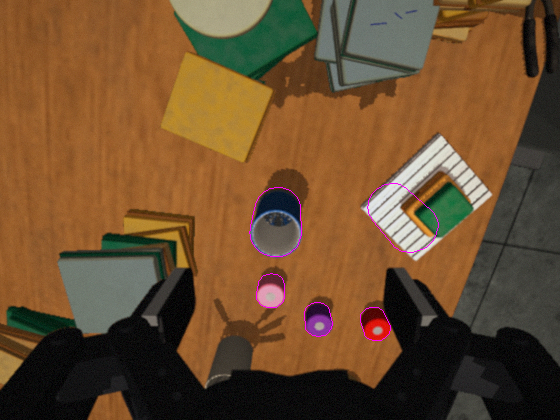

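Run:
```python
from h import *
m=arm.camera_model('wrist'); print(at((276,233),.076,m))
go([.640,.246,.11],10);go([.640,.246,.035],10)
```

```text
[0.64037511 0.24494362 0.076     ]
j6-> -1.38
shift [-4.46, -1.28, 12.26] turn [-0.001, 0.0, -0.001] rows>= 3
j6-> -1.38
shift [-4.46, -1.27, 19.76] turn [-0.001, 0.0, -0.001] rows>= 4
```

```bash
python3 -m pendant '[[[-4.4,-1.3,4],[0,0,0]],[[-4.4,-1.3,8],[0,0,0]],[[-4.4,-1.3,11],[0,0,0]],[[-4.4,-1.3,11],[0,0,0]],[[-4.4,-1.3,14],[0,0,0]],[[-4.4,-1.3,17],[0,0,0]],[[-4.4,-1.3,19.5],[0,0,0]],[[-4.4,-1.3,19.7],[0,0,0]],[[-4.4,-1.3,19.7],[0,0,0]]]'
python3 - <<'E'
from h import *
im=arm.camera('wrist');save(im,'w16.png')
go([.640,.2455,.035],10)
E
```

```text
clock: 23.35
tool_pos: [0.6417, 0.2457, 0.037]
tcp_rot: [-3.139, 0.0, -1.397]
contact_force: [-0.3, 0.5, 0.6]
finger_gap: 0.0853
j6-> -1.38
shift [-0.0, 0.2, 0.23] turn [-0.003, 0.0, -0.0] rows>= 1
```

View pics/w16.png

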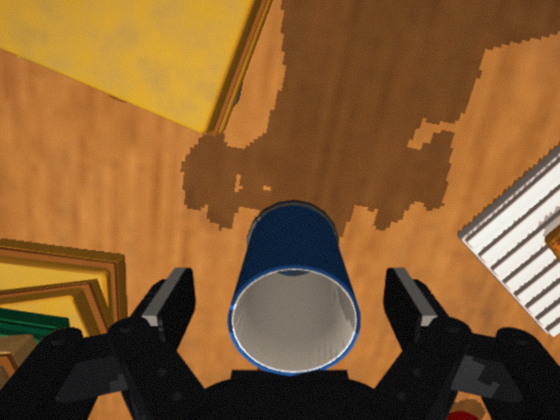

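```bash
python3 -m pendant '[[[0,0.1,0],[0,0,0]],[[0,0.1,0],[0,0,0]],[[0,0.1,0],[0,0,0]],[[0,0.1,0],[0,0,0]],[[0,0.1,0],[0,0,0]],[[0,0.1,0],[0,0,0]],[[0,0.1,0],[0,0,0]],[[0,0.1,0],[0,0,0]]]' 0 45
python3 -c "
from h import *
print(st()[1]);im=arm.camera('wrist');save(im,'w17.png')"
```

```text
clock: 24.4
tool_pos: [0.6401, 0.2456, 0.0363]
tcp_rot: [-3.14, 0.0, -1.396]
contact_force: [-1.6, -0.8, 5.9]
finger_gap: 0.0495
[0.64009781 0.24555656 0.03633956]
```

View pics/w17.png

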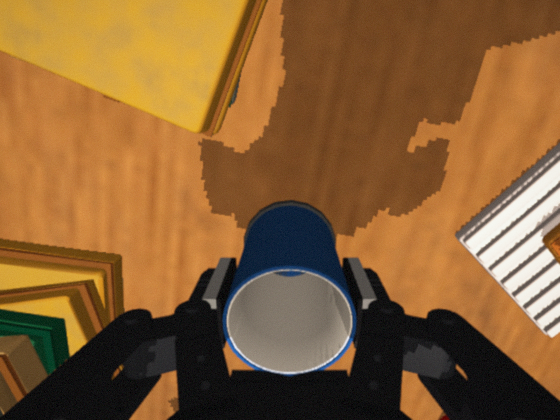

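```bash
python3 -c "
from h import *
m=arm.camera_model('wrist');s,p,R=st()
q=at((290,320),.076,m);print(q,(R.T@(q-p)).round(4))"
python3 -m pendant '[[[0,0,-1],[0,0,0]],[[0,0,-5],[0,0,0]],[[0,0,-9],[0,0,0]],[[0,0,-13],[0,0,0]],[[0,0,-15],[0,0,0]],[[0,0,-15],[0,0,0]]]'
python3 -c "
from h import *
go([.4687,.2023,.17],10); go([.4687,.2023,.17],-34); im=arm.camera('scene');save(im,'s18.png')"
```

```text
[0.64020666 0.24319277 0.076     ] [ 0.0023  0.0002 -0.0397]
clock: 25.2
tool_pos: [0.6405, 0.2456, 0.1871]
tcp_rot: [-3.138, 0.0, -1.396]
contact_force: [0.2, 0.8, -2.4]
finger_gap: 0.0498
j6-> -1.34
shift [1.28, 17.68, 1.65] turn [-0.004, 0.0, -0.0] rows>= 3
j6-> -0.57
shift [1.28, 17.68, 1.65] turn [-0.003, 0.002, 0.768] rows>= 5
```

View pics/s18.png

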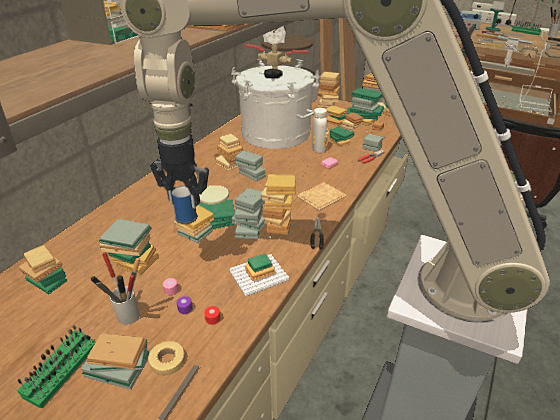

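```bash
python3 -m pendant '[[[1.2,17.7,1.6],[0,0,0.768]],[[1.2,17.7,1.6],[0,0,0.768]],[[1.2,17.7,1.6],[0,0,0.768]],[[1.2,17.7,1.6],[0,0,0.768]],[[1.2,17.7,1.6],[0,0,0.768]],[[1.2,17.7,1.6],[0,0,0.768]],[[1.2,17.7,1.6],[0,0,0.768]],[[1.2,17.7,1.6],[0,0,0.768]],[[1.2,17.7,1.6],[0,0,0.768]]]'
python3 -c "
from h import *
go([.4694,.2034,.105],-34);go([.4694,.2034,.0915],-34)
im=arm.camera('wrist');save(im,'w19.png')"
```

```text
clock: 26.38
tool_pos: [0.4675, 0.2028, 0.1689]
tcp_rot: [3.141, 0.0, -2.164]
contact_force: [0.2, -0.6, -1.5]
finger_gap: 0.05
j6-> -0.57
shift [-0.15, -0.13, 6.39] turn [0.0, 0.0, 0.0] rows>= 2
j6-> -0.57
shift [-0.15, -0.13, 7.74] turn [0.0, 0.0, 0.0] rows>= 2
```

View pics/w19.png

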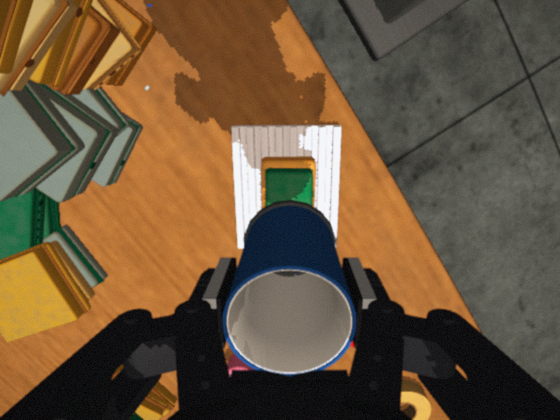

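```bash
python3 -m pendant '[[[-0.15,-0.1,3],[0,0,0]],[[-0.15,-0.1,5.5],[0,0,0]],[[-0.15,-0.1,6.4],[0,0,0]],[[-0.15,-0.1,6.4],[0,0,0]],[[-0.15,-0.1,6.4],[0,0,0]],[[-0.15,-0.1,6.4],[0,0,0]]]'
python3 -c "
from h import *
go([.4694,.2034,.0915],-34)
im=arm.camera('wrist');save(im,'w20.png',(170,100,410,390),2)
m=arm.camera_model('wrist');s,p,R=st(); print(p)
# predicted foot circle when centred
t=np.linspace(0,2*np.pi,60)
c=proj(np.c_[.4687+.027*np.cos(t),.2023+.027*np.sin(t),np.full(60,p[2]-.036)],m); print('foot pred left,right,top',c[:,0].min(),c[:,0].max(),c[:,1].min())"
```

```text
clock: 27.18
tool_pos: [0.4697, 0.2037, 0.106]
tcp_rot: [-3.14, 0.002, -2.164]
contact_force: [0.4, 0.2, -1.5]
finger_gap: 0.0495
j6-> -0.57
shift [0.04, 0.01, 1.45] turn [-0.001, 0.002, -0.0] rows>= 1
[0.46963041 0.20367131 0.10591071]
foot pred left,right,top 243.36796086175804 335.79278314013465 194.80564806614223
```

View pics/w20.png

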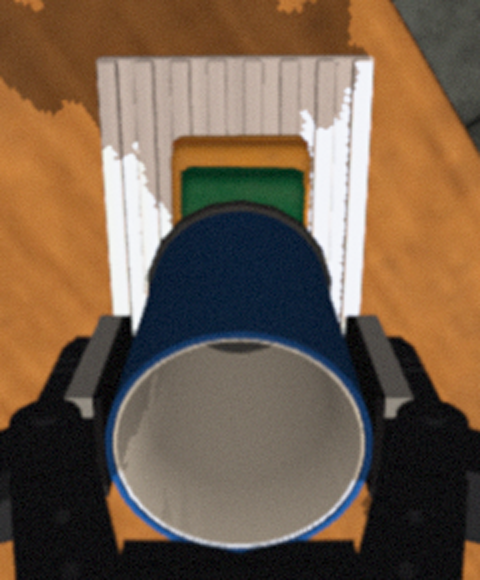

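```bash
python3 -c "
from h import *
m=arm.camera_model('wrist');s,p,R=st(); t=np.linspace(0,2*np.pi,200)
for o in (-.003,-.002,-.001,0,.001,.002,.003):
    c0=p+R@np.array([o,0,0])
    f=proj(np.c_[c0[0]+.027*np.cos(t),c0[1]+.027*np.sin(t),np.full(200,p[2]-.036)],m)
    r=proj(np.c_[c0[0]+.025*np.cos(t),c0[1]+.025*np.sin(t),np.full(200,p[2]+.040)],m)
    print(o,'foot top',f[:,1].min().round(1),'rim top/bot',r[:,1].min().round(1),r[:,1].max().round(1),'lr',r[:,0].min().round(1),r[:,0].max().round(1))
print(proj(pts('green_mould',.4687,.2023,np.radians(-34.2),.036),m).round(1).tolist())
print(proj(pts('orange_mould',.4687,.2023,np.radians(-34.2),.012),m).round(1).tolist())
print(proj(pts('cooling_plate',.4705,.2027,np.radians(-34.2),.0),m).round(1).tolist())
"
```

```text
-0.003 foot top 202.8 rim top/bot 272.8 383.5 lr 222.5 356.9
-0.002 foot top 201.1 rim top/bot 270.2 381.6 lr 222.3 357.1
-0.001 foot top 199.3 rim top/bot 267.7 379.7 lr 222.1 357.3
0 foot top 197.6 rim top/bot 265.1 377.7 lr 221.9 357.5
0.001 foot top 195.9 rim top/bot 262.5 375.8 lr 221.7 357.7
0.002 foot top 194.2 rim top/bot 259.8 373.8 lr 221.5 357.9
0.003 foot top 192.5 rim top/bot 257.2 371.9 lr 221.3 358.1
[[320.1, 183.8], [322.7, 191.0], [317.8, 252.8], [320.0, 264.9], [259.3, 183.7], [256.8, 190.7], [261.1, 252.7], [258.9, 264.7]]
[[322.9, 167.2], [326.5, 174.2], [320.1, 246.9], [323.1, 261.1], [256.5, 166.9], [253.0, 174.0], [258.7, 246.7], [255.7, 260.9]]
[[356.2, 127.8], [359.5, 129.1], [346.9, 273.2], [349.3, 280.5], [220.1, 127.3], [216.6, 128.6], [228.7, 272.8], [226.1, 280.1]]
```

```bash
python3 -m pendant '[[[0.2,0,0],[0,0,0]],[[0.2,0,0.6],[0,0,0]],[[0.2,0,1.2],[0,0,0]],[[0.2,0,1.45],[0,0,0]],[[0.2,0,1.45],[0,0,0]],[[0.2,0,1.45],[0,0,0]]]'
python3 -c "
from h import *
print(st()[1]);im=arm.camera('wrist');save(im,'w21.png',(170,100,410,390),2)"
```

```text
clock: 27.98
tool_pos: [0.4675, 0.2019, 0.0906]
tcp_rot: [3.141, -0.0, -2.164]
contact_force: [-3.1, 0.3, 3.3]
finger_gap: 0.0498
[0.4675333  0.20185691 0.09060317]
```

View pics/w21.png

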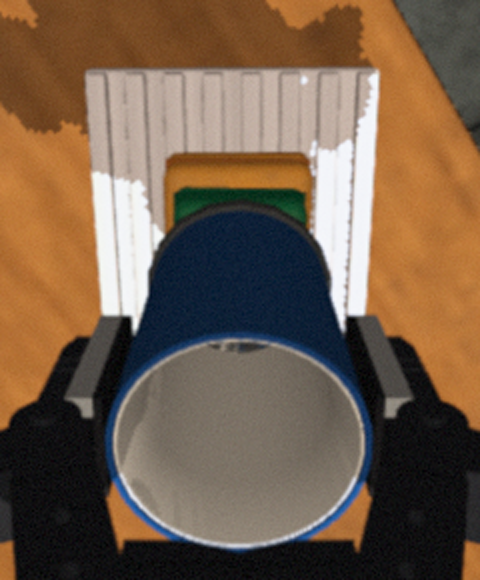

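```bash
python3 -c "
from h import *
m=arm.camera_model('wrist'); t=np.linspace(0,2*np.pi,200)
for d in (-.002,0,.002):
  c=np.array([.4687,.2023])+d*np.array([.56,.83])
  f=proj(np.c_[c[0]+.027*np.cos(t),c[1]+.027*np.sin(t),np.full(200,.054)],m)
  print(d,(f[:,1].min()-100)*2,(f[:,0].min()-170)*2,(f[:,0].max()-170)*2)
g=proj(pts('green_mould',.4687,.2023,np.radians(-34.2),.036),m); print(((g-[170,100])*2).round(1)[[0,4]])
"
```

```text
-0.002 191.23953305082108 144.63581791037274 328.75831931848825
0 198.0885539759807 144.9425194492868 328.4641958503885
0.002 204.89313954777208 145.24817982510626 328.1710575124971
[[301.8 188. ]
 [172.2 187.7]]
```

```bash
python3 -m pendant '[[[0,0,0],[0,0,0]],[[0,0,0],[0,0,0]],[[0,0,0],[0,0,0]],[[0,0,0],[0,0,0]],[[0,0,0],[0,0,0]],[[0,0,0],[0,0,0]],[[0,0,-4],[0,0,0]],[[0,0,-8],[0,0,0]],[[0,0,-10],[0,0,0]],[[0,0,-14],[0,0,0]],[[3,0,-16],[0,0,0]],[[5,0,-17],[0,0,0]]]' 1
python3 - <<'E'
from h import *
arm.camera('wrist')
im=arm.camera('wrist'); m=arm.camera_model('wrist'); s,p,R=st(); ov=im.copy(); print(p)
for k in arm.silhouettes('wrist','weight_carrier')[:1]:
    f,i=fit('weight_carrier',k['mask'],m,S=3,z0=.054); print(k['p'],f[:2].round(4),round(i,3))
    cv2.polylines(ov,[hull('weight_carrier',f,m,z0=.054,S=1).astype(np.int32)],True,(255,0,255))
    cv2.polylines(ov,[hull('green_mould',(.4687,.2023,np.radians(-34.2)),m,z0=.036,S=1).astype(np.int32)],True,(0,0,255))
save(ov,'w22.png')
im=arm.camera('scene');save(im,'s22.png',(200,200,320,310),5)
E
```

```text
clock: 29.52
tool_pos: [0.4397, 0.1598, 0.2616]
tcp_rot: [-3.14, 0.001, -2.164]
contact_force: [-0.4, -0.9, -0.2]
finger_gap: 0.0854
[0.43921542 0.15929625 0.26144243]
0.75 [0.469  0.2034] 0.944
```

View pics/w22.png

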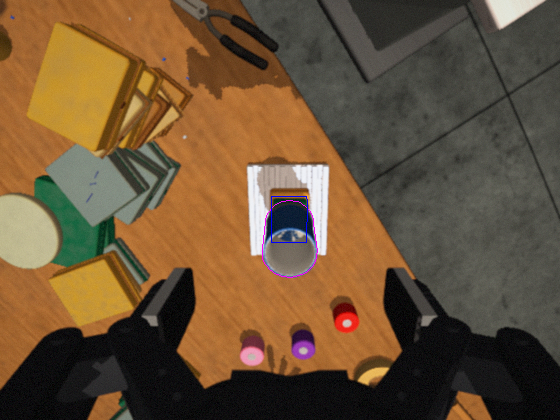

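View pics/s22.png

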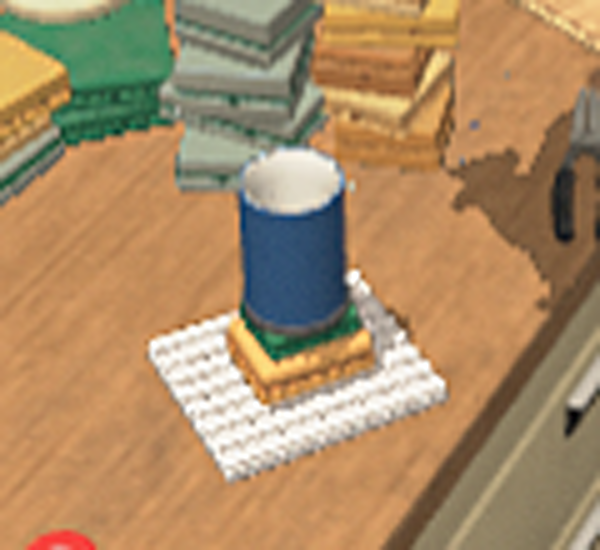

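Run:
```python
from h import *
im=arm.camera('scene'); m=arm.camera_model('scene'); ov=cv2.resize(im[200:310,200:320],None,fx=6,fy=6,interpolation=cv2.INTER_CUBIC)
def dr(P,c): cv2.polylines(ov,[np.round((proj(P,m)-[200,200]+.5)*6).astype(np.int32)],True,c)
t=np.linspace(0,2*np.pi,80)
C=(.469,.203)
for r,z in((.027,.054),(.025,.130)): dr(np.c_[C[0]+r*np.cos(t),C[1]+r*np.sin(t),np.full(80,z)],(255,0,255))
for l,z,cx in(('green_mould',.036,(.4687,.2023)),('orange_mould',.012,(.4687,.2023)),('cooling_plate',0,(.4705,.2027))):
    P=pts(l,*cx,np.radians(-34.2),z); dr(P[[1,3,7,5]],(0,0,255)); dr(P[[0,2,6,4]],(0,255,255))
save(ov,'s23.png')
```

```text
(no output)
```

View pics/s23.png

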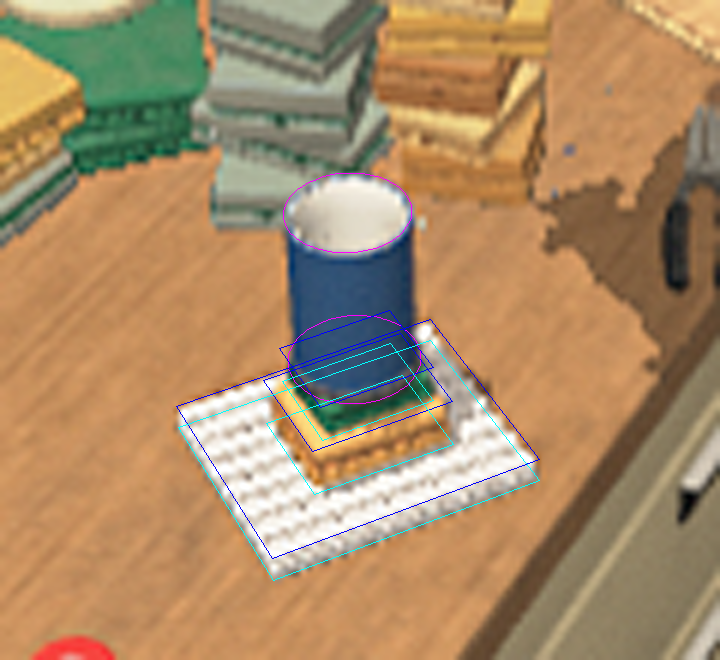

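```bash
python3 -c "
from h import *
go([.615,-.185,.2])"
```

```text
shift [18.81, -33.85, 5.96] turn [0.0, 0.0, 0.0] rows>= 7
```

```bash
python3 -m pendant '[[[18.8,-33.9,0],[0,0,0]],[[18.8,-33.9,0],[0,0,0]],[[18.8,-33.9,0],[0,0,0]],[[18.8,-33.9,0],[0,0,0]],[[18.8,-33.9,0],[0,0,0]],[[18.8,-33.9,6],[0,0,0]],[[18.8,-33.9,6],[0,0,0]],[[18.8,-33.9,6],[0,0,0]],[[18.8,-33.9,6],[0,0,0]]]'
python3 - <<'E'
from h import *
im=arm.camera('wrist'); m=arm.camera_model('wrist'); s,p,R=st(); ov=im.copy(); print(p)
for k in arm.silhouettes('wrist','brass_weight')[:2]:
    f,i=fit('brass_weight',k['mask'],m,S=3); print(k['p'],f[:2].round(4),round(i,3))
    cv2.polylines(ov,[hull('brass_weight',f,m,S=1).astype(np.int32)],True,(255,0,255))
    go([*f[:2],.06],-34);go([*f[:2],.01],-34)
save(ov,'w24.png')
E
```

```text
clock: 30.9
tool_pos: [0.6156, -0.1842, 0.2]
tcp_rot: [3.14, 0.0, -2.164]
contact_force: [0.1, -0.0, 0.2]
finger_gap: 0.0853
[ 0.61584681 -0.18404391  0.20093769]
0.75 [ 0.6395 -0.1561] 0.908
j6-> -1.22
shift [-3.61, -0.38, 14.15] turn [-0.001, 0.001, 0.001] rows>= 3
j6-> -1.22
shift [-3.61, -0.38, 19.15] turn [-0.001, 0.001, 0.001] rows>= 4
```

View pics/w24.png

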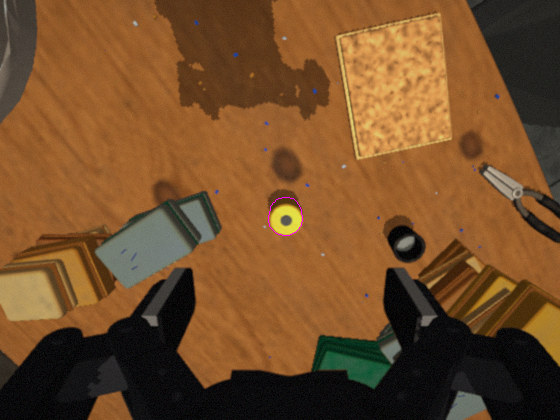

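```bash
python3 -m pendant '[[[-3.6,-0.4,5],[0,0,0]],[[-3.6,-0.4,10],[0,0,0]],[[-3.6,-0.4,14],[0,0,0]],[[-3.6,-0.4,14.5],[0,0,0]],[[-3.6,-0.4,14.5],[0,0,0]],[[-3.6,-0.4,14.5],[0,0,0]]]'
python3 - <<'E'
from h import *
im=arm.camera('wrist'); m=arm.camera_model('wrist'); s,p,R=st(); ov=im.copy(); print(p)
for k in arm.silhouettes('wrist','brass_weight')[:1]:
    f,i=fit('brass_weight',k['mask'],m,S=3); print(k['p'],f[:2].round(4),round(i,3))
    cv2.polylines(ov,[hull('brass_weight',f,m,S=1).astype(np.int32)],True,(255,0,255))
    go([*f[:2],.01],-34)
save(ov,'w25.png')
E
```

```text
clock: 31.75
tool_pos: [0.641, -0.158, 0.0584]
tcp_rot: [-3.137, 0.001, -2.164]
contact_force: [0.7, -0.0, 0.6]
finger_gap: 0.0851
[ 0.64083844 -0.15801335  0.05821656]
0.73 [ 0.6381 -0.157 ] 0.961
j6-> -1.22
shift [0.06, 0.27, 4.78] turn [-0.004, 0.001, -0.0] rows>= 1
```

View pics/w25.png

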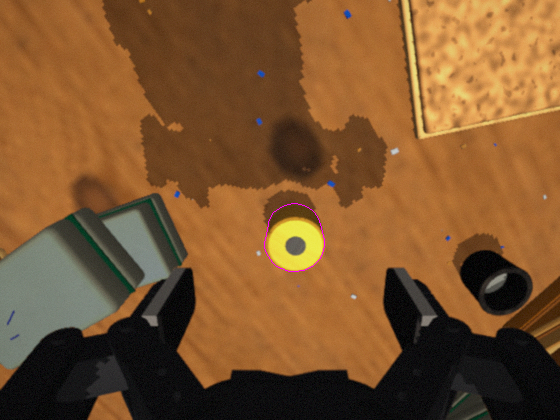

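The pile at (185,260) would come close to the left finger at full opening, so I'll go down with the jaws at 0.62.

```bash
python3 -m pendant '[[[0.05,0.25,0],[0,0,0]],[[0.05,0.25,0],[0,0,0]],[[0.05,0.25,0],[0,0,0]],[[0.05,0.25,0],[0,0,0]],[[0.05,0.25,0],[0,0,0]]]' 0.62
python3 - <<'E'
from h import *
print(arm.state()['finger_gap'],st()[1]);im=arm.camera('wrist');save(im,'w26.png'); go([.6382,-.1570,.010],-34)
E
```

```text
clock: 32.48
tool_pos: [0.6368, -0.1564, 0.0554]
tcp_rot: [3.141, 0.0, -2.164]
contact_force: [-0.1, -0.0, -0.2]
finger_gap: 0.0537
0.05367453358954242 [ 0.63678793 -0.15644363  0.05535697]
j6-> -1.22
shift [-0.03, -0.14, 4.54] turn [0.0, 0.0, -0.0] rows>= 1
```

View pics/w26.png

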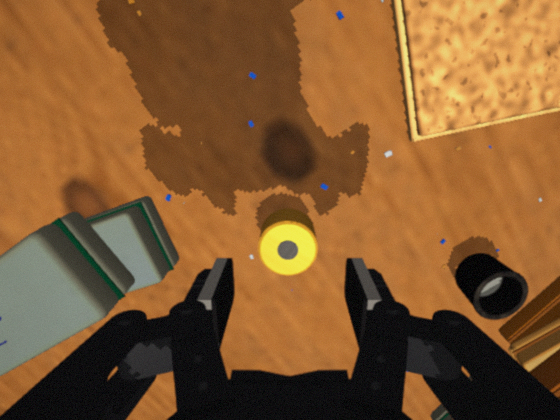

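```bash
python3 -m pendant '[[[0,0,2],[0,0,0]],[[0,0,4],[0,0,0]],[[0,0,4.5],[0,0,0]],[[0,0,4.5],[0,0,0]]]'
python3 -m pendant '[[[0,0,0],[0,0,0]],[[0,0,0],[0,0,0]],[[0,0,0],[0,0,0]],[[0,0,0],[0,0,0]],[[0,0,0],[0,0,0]],[[0,0,0],[0,0,0]]]' 0 45
python3 - <<'E'
from h import *
print(st()[1]);im=arm.camera('wrist');save(im,'w27.png',(150,150,450,400),2)
E
```

```text
clock: 33.02
tool_pos: [0.6367, -0.1564, 0.0104]
tcp_rot: [3.141, -0.0, -2.164]
contact_force: [-0.2, 0.3, 0.3]
finger_gap: 0.0529
clock: 33.78
tool_pos: [0.6377, -0.1568, 0.0117]
tcp_rot: [-3.139, 0.001, -2.164]
contact_force: [0.1, -0.0, 5.8]
finger_gap: 0.0319
[ 0.63773249 -0.15682897  0.01173075]
```

View pics/w27.png

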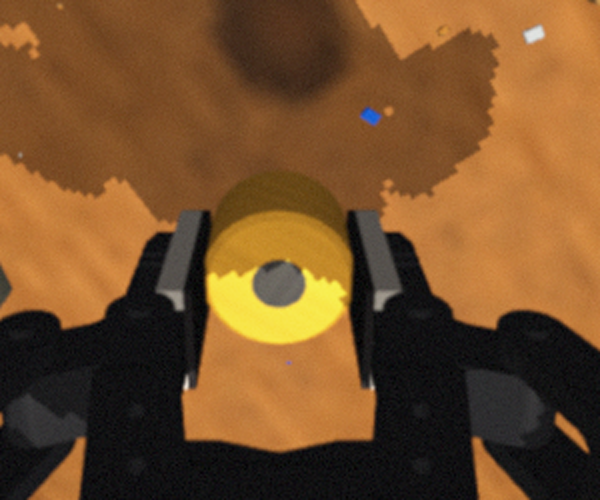

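```bash
python3 -c "
from h import *
m=arm.camera_model('wrist');s,p,R=st()
q=at((289.5,291.5),.028,m);print((R.T@(q-p)).round(4))"
python3 -m pendant '[[[0,0,-1],[0,0,0]],[[0,0,-6],[0,0,0]],[[0,0,-12],[0,0,0]],[[0,0,-18],[0,0,0]],[[0,0,-20],[0,0,0]],[[0,0,-20],[0,0,0]]]'
python3 -c "
from h import *
go([.469,.203,.21],-34);im=arm.camera('wrist');save(im,'w28.png',(150,150,450,400),2)"
```

```text
[-0.0005 -0.0001 -0.0163]
clock: 34.58
tool_pos: [0.6376, -0.1568, 0.2127]
tcp_rot: [-3.138, 0.001, -2.164]
contact_force: [-1.6, 0.1, -2.3]
finger_gap: 0.032
j6-> -0.57
shift [-20.39, 34.1, 0.17] turn [-0.004, 0.001, -0.0] rows>= 7
```

View pics/w28.png

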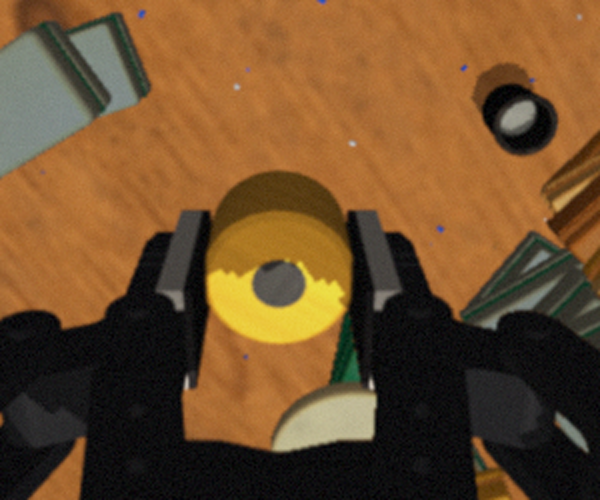

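```bash
python3 -m pendant '[[[-20.4,34.1,0.2],[0,0,0]],[[-20.4,34.1,0.2],[0,0,0]],[[-20.4,34.1,0.2],[0,0,0]],[[-20.4,34.1,0.2],[0,0,0]],[[-20.4,34.1,0.2],[0,0,0]],[[-20.4,34.1,0.2],[0,0,0]],[[-20.4,34.1,0.2],[0,0,0]],[[-20.4,34.1,0.2],[0,0,0]],[[-20.4,34.1,0.2],[0,0,0]],[[-20.4,34.1,0.2],[0,0,0]]]'
python3 -c "
from h import *
go([.469,.203,.15],-34);im=arm.camera('wrist');save(im,'w29.png')"
```

```text
clock: 35.88
tool_pos: [0.4685, 0.2023, 0.2078]
tcp_rot: [3.141, -0.001, -2.166]
contact_force: [-0.2, -0.0, -1.9]
finger_gap: 0.0322
j6-> -0.57
shift [-0.09, -0.01, 5.78] turn [0.001, -0.001, -0.002] rows>= 1
```

View pics/w29.png

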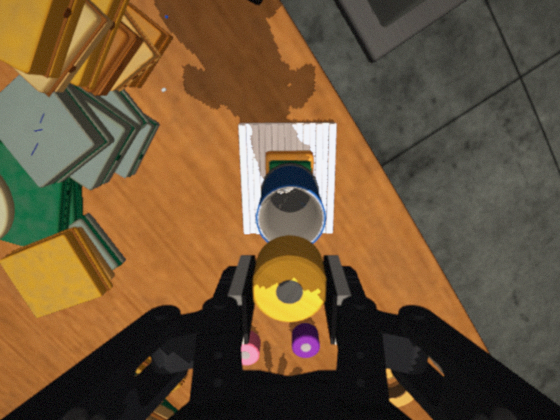

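```bash
python3 -c "
from h import *
m=arm.camera_model('wrist');t=np.linspace(0,2*np.pi,100)
c=proj(np.c_[.469+.025*np.cos(t),.203+.025*np.sin(t),np.full(100,.13)],m);print(c.min(0),c.max(0))
im=cv2.imread('pics/w29.png')[:,:,::-1].copy(); cv2.polylines(im,[np.round(c*1).astype(np.int32)],True,(255,0,255)); save(im,'w29b.png',(230,160,350,280),5)"
```

```text
[254.13579897 184.53849035] [324.81398197 251.11173248]
```

View pics/w29b.png

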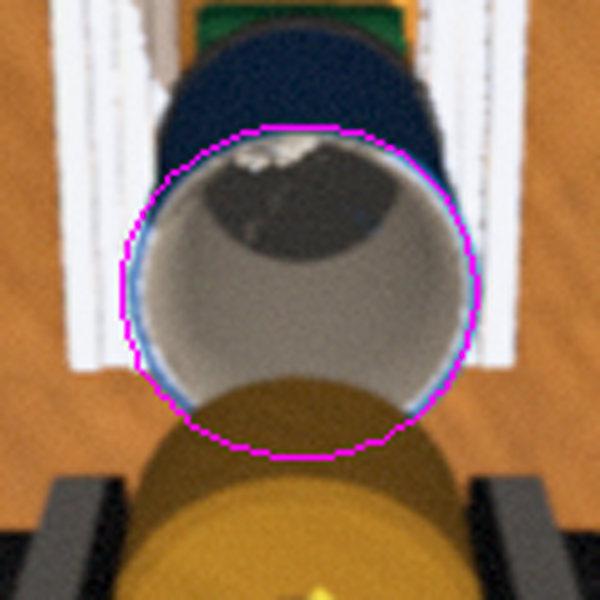

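```bash
python3 -m pendant '[[[-0.05,0.05,2],[0,0,0]],[[-0.05,0.05,4.5],[0,0,0]],[[-0.05,0.05,5.8],[0,0,0]],[[-0.05,0.05,5.8],[0,0,0]],[[-0.05,0.05,5.8],[0,0,0]],[[-0.05,0.05,5.8],[0,0,0]]]'
python3 -c "
from h import *
go([.469,.203,.1335],-34);im=arm.camera('wrist');save(im,'w30.png',(190,150,390,330),4);print(st()[1])
im=arm.camera('scene');save(im,'s30.png',(200,150,320,300),4)"
```

```text
clock: 36.67
tool_pos: [0.4689, 0.2042, 0.1515]
tcp_rot: [-3.14, 0.001, -2.164]
contact_force: [0.2, 1.1, -2.5]
finger_gap: 0.0323
j6-> -0.57
shift [0.09, -0.08, 1.8] turn [-0.001, 0.001, -0.0] rows>= 1
[0.46873865 0.20421719 0.15137281]
```

View pics/w30.png

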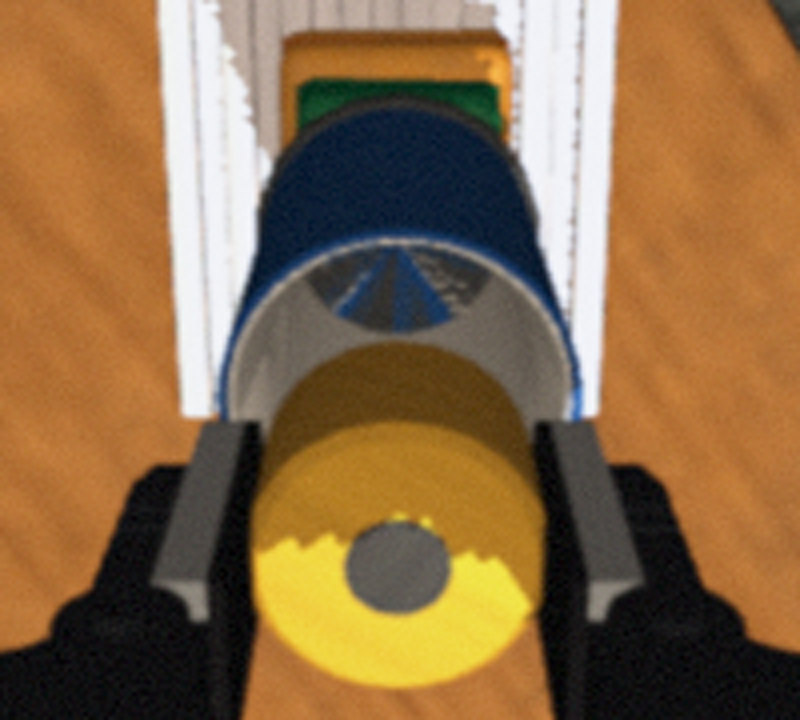

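View pics/s30.png

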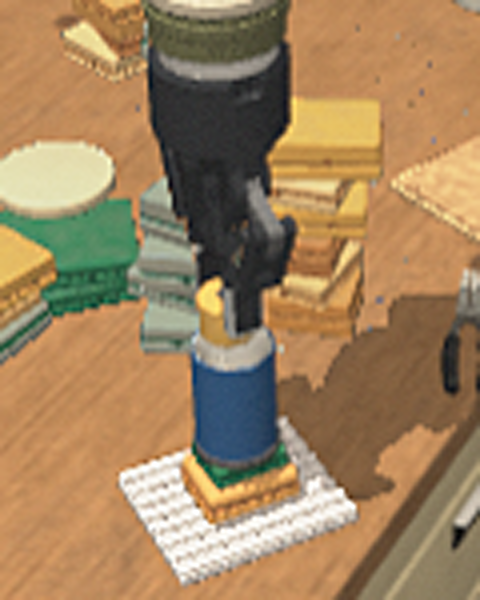

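```bash
python3 -m pendant '[[[0.08,0,0.5],[0,0,0]],[[0.08,0,1.1],[0,0,0]],[[0.08,0,1.6],[0,0,0]],[[0.08,0,1.6],[0,0,0]],[[0.08,0,1.6],[0,0,0]]]'
python3 -c "
from h import *
im=arm.camera('wrist');save(im,'w31.png',(190,150,390,330),4);print(st()[1])
im=arm.camera('scene');save(im,'s31.png',(230,200,300,280),8)"
```

```text
clock: 37.4
tool_pos: [0.4677, 0.2034, 0.1345]
tcp_rot: [3.142, 0.0, -2.164]
contact_force: [0.6, -0.6, -1.6]
finger_gap: 0.0317
[0.46782237 0.20342228 0.13461169]
```

View pics/w31.png

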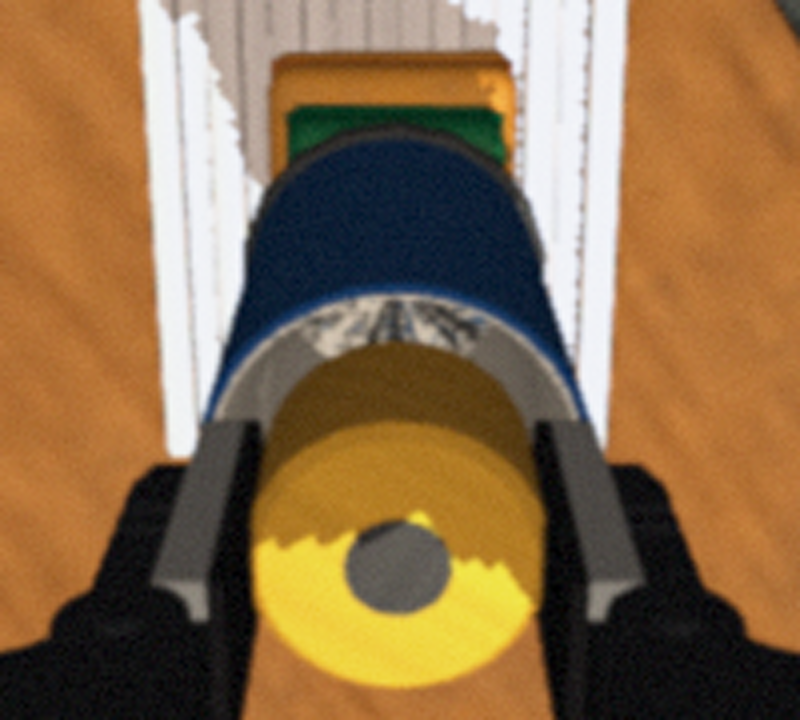

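View pics/s31.png

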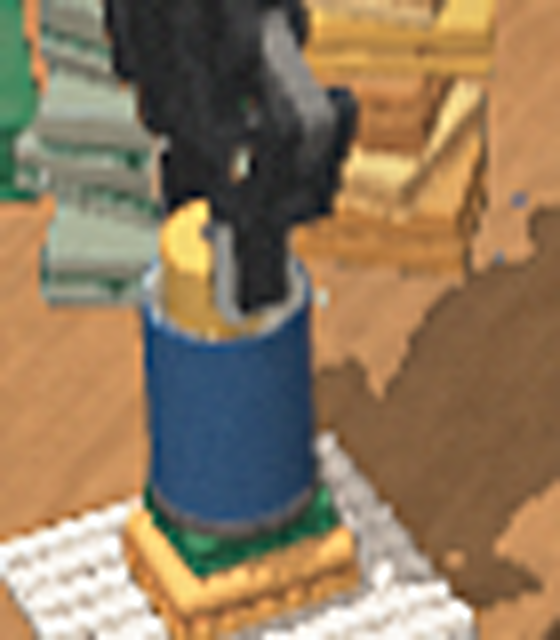

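```bash
python3 -m pendant '[[[0,0,0],[0,0,0]],[[0,0,0],[0,0,0]],[[0,0,0],[0,0,0]],[[0,0,0],[0,0,0]],[[0,0,-1],[0,0,0]],[[0,0,-5],[0,0,0]],[[0,0,-9],[0,0,0]],[[3,0,-10],[0,0,0]],[[3,0,-10],[0,0,0]]]' 0.65
python3 -c "
from h import *
im=arm.camera('wrist');save(im,'w32.png',(190,150,390,330),4);print(st()[1])
im=arm.camera('scene');save(im,'s32.png',(230,200,300,280),8)"
```

```text
clock: 38.62
tool_pos: [0.4509, 0.1779, 0.2365]
tcp_rot: [-3.14, 0.002, -2.166]
contact_force: [-0.1, 0.2, 0.7]
finger_gap: 0.0556
[0.45113885 0.17833424 0.23560803]
```

View pics/w32.png

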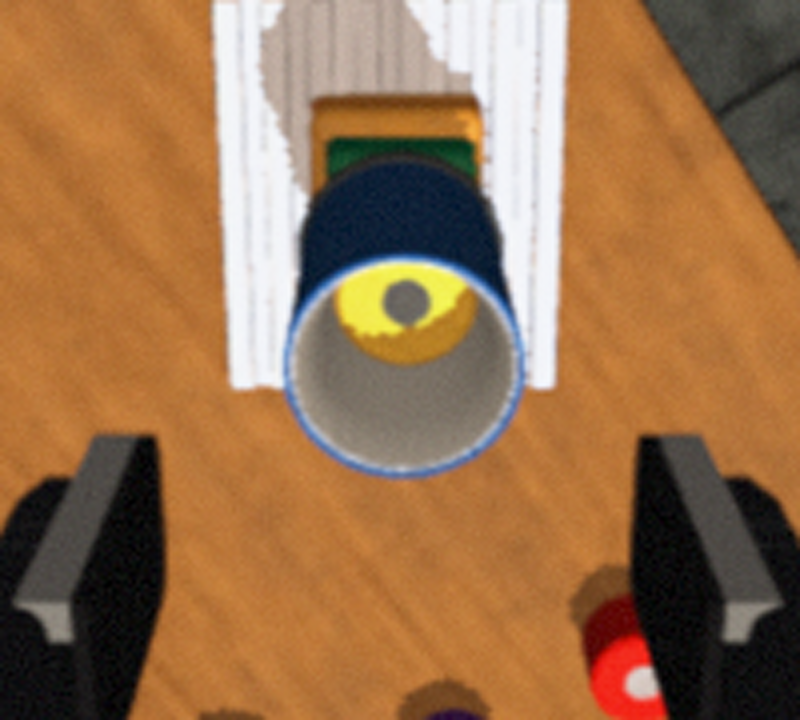

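View pics/s32.png

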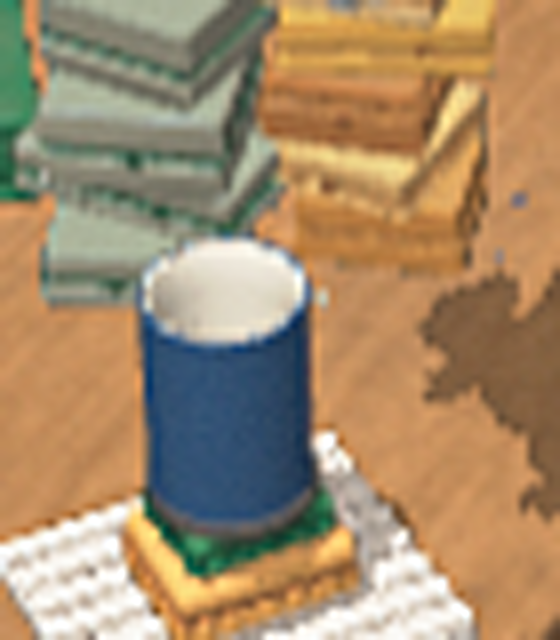

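The brass weight is level at the bottom of the tube, dot at crop (406,302), and the stack has not moved. Now the red weight.

```bash
python3 -c "
from h import *
go([.470,.343,.2],-34)"
```

```text
j6-> -0.35
shift [-14.67, 7.65, 3.51] turn [-0.001, 0.001, -0.001] rows>= 3
```

```bash
python3 -m pendant '[[[-6,3,0],[0,0,0]],[[-12,6,0],[0,0,0]],[[-14.7,7.6,2],[0,0,0]],[[-14.7,7.6,3.5],[0,0,0]],[[-14.7,7.6,3.5],[0,0,0]],[[-14.7,7.6,3.5],[0,0,0]]]'
python3 - <<'E'
from h import *
im=arm.camera('wrist'); m=arm.camera_model('wrist'); s,p,R=st(); ov=im.copy(); print(p)
for k in arm.silhouettes('wrist','red_weight')[:3]:
    f,i=fit('red_weight',k['mask'],m,S=3); print(k['p'],f[:2].round(4),round(i,3),im[k['mask']].mean(0).round())
    cv2.polylines(ov,[hull('red_weight',f,m,S=1).astype(np.int32)],True,(255,0,255))
    go([*f[:2],.055],-34)
save(ov,'w33.png')
E
```

```text
clock: 39.48
tool_pos: [0.4702, 0.3421, 0.1998]
tcp_rot: [-3.142, -0.0, -2.166]
contact_force: [-0.2, -0.0, -0.1]
finger_gap: 0.0554
[0.47049025 0.34209078 0.20026175]
0.83 [0.4915 0.3741] 0.975 [206.  65.  52.]
j6-> -0.33
shift [-3.8, 0.07, 14.55] turn [-0.001, 0.001, -0.002] rows>= 3
0.71 [0.632  0.3481] 0.954 [189. 114. 131.]
j6-> -0.47
shift [-9.52, -13.02, 14.57] turn [-0.001, 0.001, -0.002] rows>= 4
0.7 [0.5645 0.3797] 0.83 [126.  63. 134.]
j6-> -0.39
shift [-8.35, -5.65, 14.56] turn [-0.001, 0.001, -0.002] rows>= 3
```

View pics/w33.png

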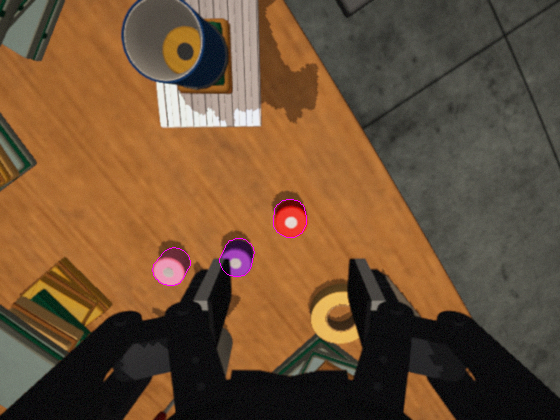

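```bash
python3 -m pendant '[[[-3.8,0.05,5],[0,0,0]],[[-3.8,0.05,10],[0,0,0]],[[-3.8,0.05,14],[0,0,0]],[[-3.8,0.05,14.5],[0,0,0]],[[-3.8,0.05,14.5],[0,0,0]],[[-3.8,0.05,14.5],[0,0,0]]]'
python3 - <<'E'
from h import *
im=arm.camera('wrist'); m=arm.camera_model('wrist'); s,p,R=st(); ov=im.copy(); print(p)
for k in arm.silhouettes('wrist','red_weight')[:1]:
    f,i=fit('red_weight',k['mask'],m,S=3); print(k['p'],f[:2].round(4),round(i,3),im[k['mask']].mean(0).round())
    cv2.polylines(ov,[hull('red_weight',f,m,S=1).astype(np.int32)],True,(255,0,255))
    go([*f[:2],.0115],-34)
save(ov,'w34.png')
E
```

```text
clock: 40.33
tool_pos: [0.4927, 0.3754, 0.0572]
tcp_rot: [-3.14, 0.004, -2.165]
contact_force: [-0.4, 0.1, 0.1]
finger_gap: 0.0555
[0.49256597 0.37541124 0.05705035]
0.79 [0.4899 0.3733] 0.959 [210.  63.  51.]
j6-> -0.33
shift [0.31, 0.09, 4.52] turn [-0.002, 0.003, -0.0] rows>= 1
```

View pics/w34.png

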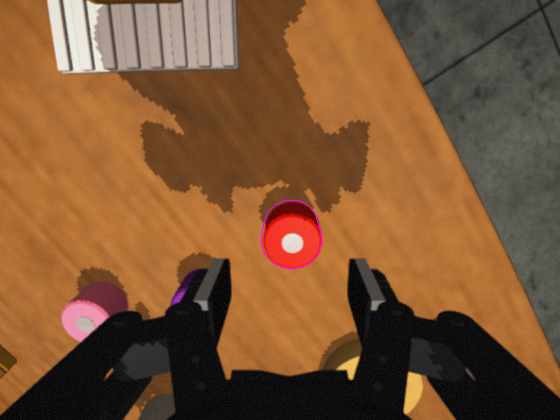

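```bash
python3 -m pendant '[[[0.25,0.1,1],[0,0,0]],[[0.25,0.1,3],[0,0,0]],[[0.25,0.1,4.5],[0,0,0]],[[0.25,0.1,4.5],[0,0,0]],[[0.25,0.1,4.5],[0,0,0]]]'
python3 -m pendant '[[[0,0,0],[0,0,0]],[[0,0,0],[0,0,0]],[[0,0,0],[0,0,0]],[[0,0,0],[0,0,0]],[[0,0,0],[0,0,0]],[[0,0,0],[0,0,0]]]' 0 45
python3 - <<'E'
from h import *
print(st()[1]);im=arm.camera('wrist');save(im,'w35.png',(150,150,450,400),2)
E
```

```text
clock: 41.05
tool_pos: [0.4889, 0.3733, 0.0097]
tcp_rot: [-3.142, 0.0, -2.164]
contact_force: [0.5, 0.2, -0.3]
finger_gap: 0.0556
clock: 41.8
tool_pos: [0.4895, 0.3736, 0.0106]
tcp_rot: [-3.141, 0.002, -2.164]
contact_force: [-1.0, -1.0, 5.9]
finger_gap: 0.0321
[0.48951522 0.37360105 0.01058114]
```

View pics/w35.png

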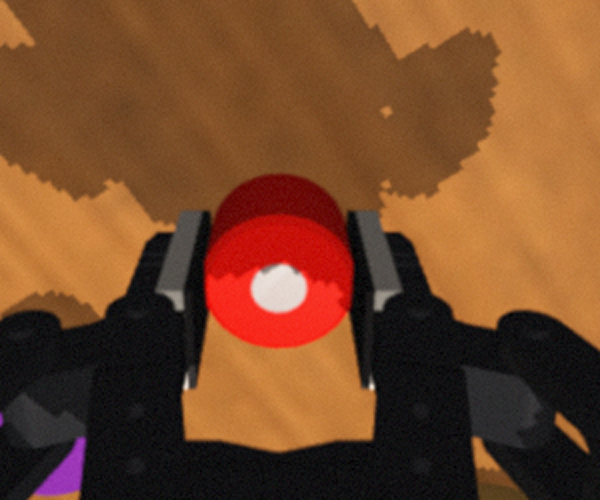

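```bash
python3 -m pendant '[[[0,0,-1],[0,0,0]],[[0,0,-6],[0,0,0]],[[0,0,-12],[0,0,0]],[[0,0,-18],[0,0,0]],[[0,0,-20],[0,0,0]],[[0,0,-20],[0,0,0]]]'
python3 -c "
from h import *
go([.468,.2025,.21],-34)"
```

```text
clock: 42.6
tool_pos: [0.4895, 0.3737, 0.2117]
tcp_rot: [-3.14, 0.004, -2.164]
contact_force: [0.2, -0.3, -2.0]
finger_gap: 0.032
j6-> -0.57
shift [15.39, -7.79, 0.13] turn [-0.002, 0.004, -0.0] rows>= 3
```

```bash
python3 -m pendant '[[[5,-2.6,0],[0,0,0]],[[10,-5.2,0],[0,0,0]],[[15.4,-7.8,0],[0,0,0]],[[15.4,-7.8,0],[0,0,0]],[[15.4,-7.8,0],[0,0,0]],[[15.4,-7.8,3],[0,0,0]],[[15.4,-7.8,5.5],[0,0,0]],[[15.4,-7.8,5.5],[0,0,0]],[[15.4,-7.8,5.5],[0,0,0]],[[15.4,-7.8,5.5],[0,0,0]]]'
python3 -c "
from h import *
go([.468,.2025,.134],-34);im=arm.camera('wrist');save(im,'w36.png',(190,150,390,330),4);print(st()[1])
m=arm.camera_model('wrist');t=np.linspace(0,2*np.pi,100)
c=proj(np.c_[.469+.025*np.cos(t),.203+.025*np.sin(t),np.full(100,.13)],m);print((c.min(0)-[190,150])*4,(c.max(0)-[190,150])*4)"
```

```text
clock: 43.85
tool_pos: [0.4681, 0.2025, 0.1556]
tcp_rot: [-3.14, 0.002, -2.164]
contact_force: [-0.2, -0.2, -1.6]
finger_gap: 0.0323
j6-> -0.57
shift [0.0, 0.01, 2.16] turn [-0.001, 0.002, 0.0] rows>= 1
[0.46803953 0.20232693 0.15557348]
[215.83065544 234.53172212] [575.03878581 561.28187697]
```

View pics/w36.png

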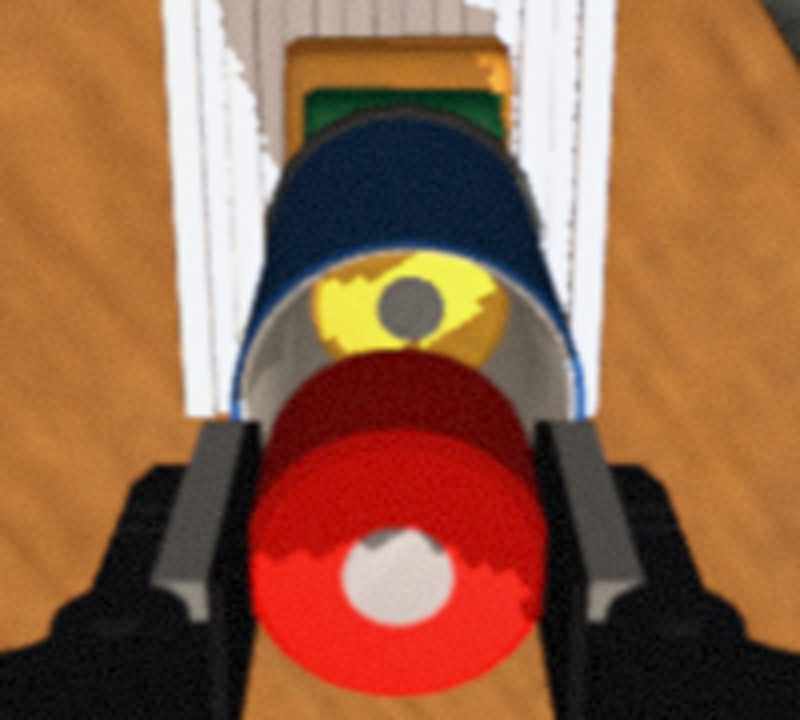

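```bash
python3 -m pendant '[[[0,0.12,0.5],[0,0,0]],[[0,0.12,1.1],[0,0,0]],[[0,0.12,1.7],[0,0,0]],[[0,0.12,2.0],[0,0,0]],[[0,0.12,2.0],[0,0,0]],[[0,0.12,2.0],[0,0,0]]]'
python3 -c "
from h import *
im=arm.camera('wrist');save(im,'w37.png',(190,150,390,330),4);print(st()[1])"
```

```text
clock: 44.65
tool_pos: [0.4664, 0.2026, 0.1346]
tcp_rot: [-3.141, 0.0, -2.164]
contact_force: [0.4, -0.2, -1.6]
finger_gap: 0.0321
[0.46644561 0.20254005 0.13467767]
```

View pics/w37.png

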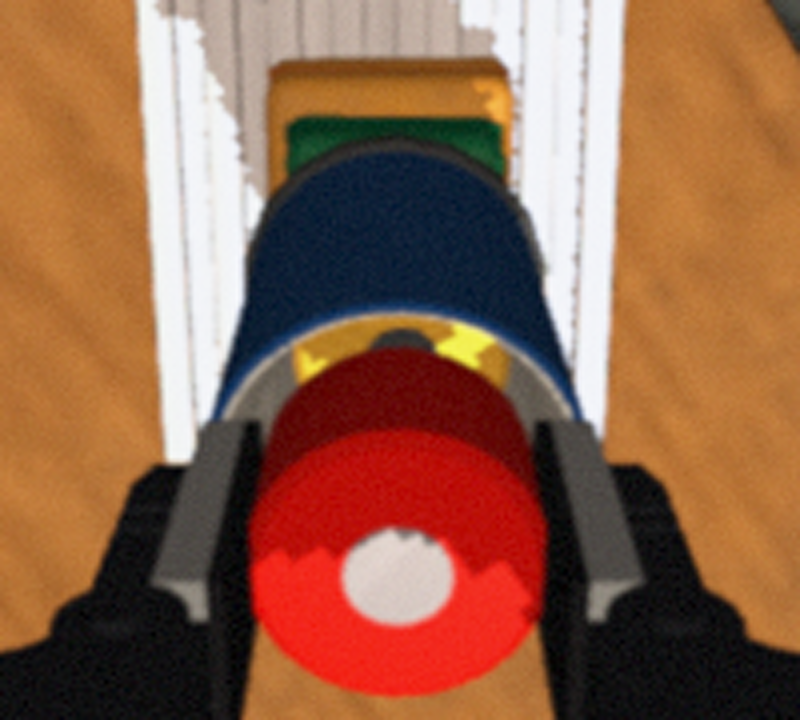

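```bash
python3 -m pendant '[[[-0.1,0,0],[0,0,0]],[[-0.1,0,0],[0,0,0]],[[-0.1,0,0],[0,0,0]]]'
python3 -m pendant '[[[0,0,0],[0,0,0]],[[0,0,0],[0,0,0]],[[0,0,0],[0,0,0]],[[0,0,0],[0,0,0]],[[0,0,-1],[0,0,0]],[[0,0,-5],[0,0,0]],[[0,0,-9],[0,0,0]],[[3,0,-10],[0,0,0]],[[5,0,-12],[0,0,0]],[[5,0,-12],[0,0,0]]]' 0.65
python3 - <<'E'
from h import *
im=arm.camera('wrist');m=arm.camera_model('wrist');save(im,'w38.png',(190,110,390,290),4);print(st()[1])
for k in arm.silhouettes('wrist','weight_carrier')[:1]:
    f,i=fit('weight_carrier',k['mask'],m,S=3,z0=.054); print(k['p'],f[:2].round(4),round(i,3))
im=arm.camera('scene');save(im,'s38.png',(210,200,310,300),6)
im=arm.camera('top');save(im,'t38.png')
E
```

```text
clock: 45.08
tool_pos: [0.4668, 0.2034, 0.1345]
tcp_rot: [-3.142, 0.0, -2.164]
contact_force: [0.3, -0.2, -0.7]
finger_gap: 0.0319
clock: 46.32
tool_pos: [0.4394, 0.1615, 0.2568]
tcp_rot: [-3.139, 0.003, -2.166]
contact_force: [0.3, 0.1, -0.1]
finger_gap: 0.0555
[0.4394575  0.16187675 0.25565598]
0.64 [0.4684 0.2039] 0.678
```

View pics/w38.png

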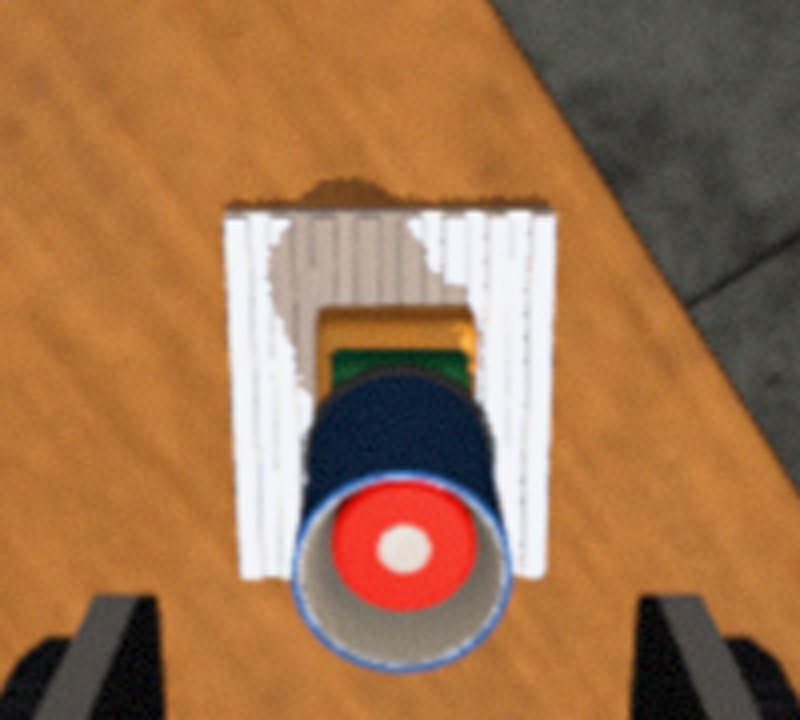

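View pics/s38.png

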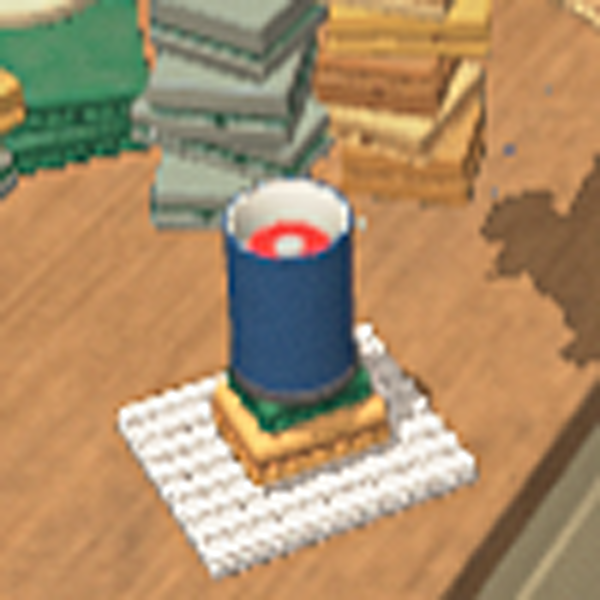

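View pics/t38.png

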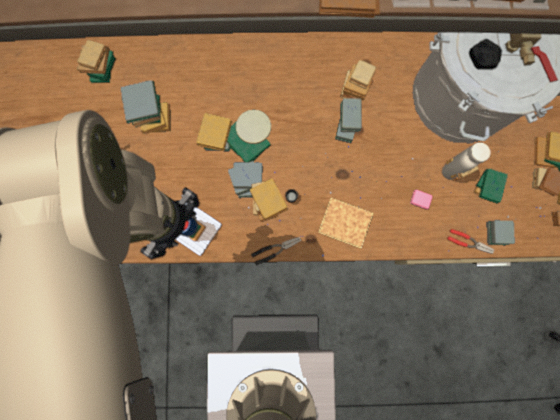

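```bash
python3 -c "
from h import *
print(arm.finish_job(), arm.state()['clock'])"
```

```text
the job is handed in; nothing more can be done
the job is handed in; nothing more can be done
```

The stack is finished on the ribbed aluminium plate and I handed the job in at about 46.5 s, with no verdict given. From the bottom it is the orange mould, the green mould and the blue carrier, with the brass weight and then the red one inside the tube.

**Last pictures:**
- **Weights:** the red weight lies level inside the tube, below the rim. The brass weight was seen seated on the bottom before it.
- **Stack:** it stands upright and free, with the open gripper about 12 cm above the rim.
- **Others:** the loupe and the pliers look unmoved.

**How well it is centred:**
- The orange mould is about 2 mm from the plate's centre and aligned with its long side to within about 1°.
- The green mould is within about 1–2 mm of the orange one's centre.
- The carrier is about 1–2 mm off the green mould's centre.

**Checks that disagreed:**
- Estimates of the carrier's position, from its foot and from its rim, differed by 1–3 mm.
- The network missed the orange mould on the plate, so I measured it by colour instead.
- The last fit of the carrier's outline was poor (overlap 0.68), though its position agreed with the earlier good fit (0.94).

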